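Rehang the lift-off door of a slide-drying cabinet

ROBOT

A 6-joint arm with a two-finger parallel gripper is mounted at the origin on a cart in front of the work surface, level with it; the furniture and walls round the work are solid. World frame = base frame: x ahead of the robot, y to its left, z up, the work surface at z = 0. Lengths are in mm, angles in rad, forces in N, time in s.
With the tool pointing down it reaches from about 275 to 850 mm from the base axis. Payload 5.2 kg.
Tool frame: the origin (TCP) lies on the centre line of the jaws, within the pads' length; the fingertips stand ahead of it and the grasp point (between the pads) lies 5 mm behind it (tip_extent is the z of the fingertips in the tool frame, in mm); z points along the fingers, y is the direction in which the jaws open and shut (so a half turn about z gives the same grasp; the last joint's range is limited). The gripper opens to 85 mm and grips with 20 to 120 N. Pads are 22 mm wide; open, the fingers measure 114 mm over their backs; the gripper's body (76 mm by 85 mm) begins 54 mm behind the grasp point. The pads swing forward as they close: fully open they stand 13 mm farther back than shut.
Start: joints at [-1.448, 0.259, 1.535, -0, 1.348, -0.203], TCP at [176.058, -521.065, 245.31] pointing down, gripper open.
Joint ranges: [-3.14, 3.14], [-0.91, 2.08], [0.19, 2.58], [-1.22, 4.36], [0.22, 2.71], [-3.12, 3.12]. Speed limits (rad/s): [2.57, 2.57, 3.14, 3.14, 3.14, 3.14].

INTERFACE

Orientations are given as a rotation vector (axis times angle).
In Python, from station import * gives the robot as it stands. The module is installed in compiled form; this text tells all that it offers.
- The arm moves only by the tool play_rows, never from a script. Its argument "plan" is text: rows parted by semicolons, each of 7 numbers parted by spaces: the shift along the world's x, y, z in mm, then the turn, a rotation vector about the world's x, y, z in rad, then the finger opening in mm, from 0 to 85.4. In form: x y z rx ry rz jaw; .... A call has 1 to 12 rows; each row shifts and turns the pose as measured when the row begins; what a row does not reach is not made up. A row lasts 1/12 s, in which the tool goes at most 41.7 mm and 7.16 degrees, less where a joint would pass 70% of its speed; a pose out of reach is approached as far as the arm can. A call with a gripper value outside its range is refused whole. The fingers move at their own pace and stop on an object; "squeeze" is the grip in N (left out, the last holds). Time passes only in rows, so rows that do not move let the fingers close. It gives the time, the measured TCP pose, the force and the opening at its end, in the units of the state.
- state(): the state, without advancing time (a new reading comes with each control period).
- get_image(name): name is "side" or "top"; returns the picture (480x640x3 uint8, red, green, blue); there is no depth.
- get_calibration(name): a dict with "fx", "fy", "cx", "cy" (pixels), "world_to_cam" (4x4, takes a point from world to camera coordinates). Camera axes: x right, y down, z forward; pixel columns grow to the right and rows downward; lengths in mm; the calibration is good to about 2 mm. A picture is of the moment at which its call begins. get_calibration takes no time and is no camera call.
- sign_off(): hands the job in, once; it reports no verdict.
The state is a dict: "clock": time; "q": joint angles; "qd": joint speeds; "effort": joint torques, N m; "tcp_pos": TCP position; "tool_rot": TCP orientation; "force": force on the tool from outside, world axes, zero at the start; "ft_torque": the same for the moment, N m; "gripper_width": finger opening in mm.
Only numpy, scipy, OpenCV 4.12 (cv2) and the standard library are available. Lean on these libraries where they do the work, as an engineer would, in place of code of your own. Each camera call takes 0.05 s, during which the arm holds its last target.

TASK

The slide-drying cabinet's glazed door has been washed and stands in the wire draining rack. Lift it out, keep it upright, lower it gently so that both hinge knuckles drop fully home over the cabinet's two hinge pins (feel for the pins, do not force or drop it), let go, then swing the door gently shut against its buffers. Leave the bottles and the petri dish standing where they are.

Things in the scene. Friction and masses are not known exactly. Their poses are not given: they have to be found in the camera images.
- door: lift-off cabinet door, aluminium frame with a clear pane, 180 wide (y) x 165 high (z) x 14 mm thick (x), about 0.30 kg. Origin: centre of its underside; z up, front face looks to -x, hinge edge at +y. A dark D-pull stands 25 mm out from the front face near the free (-y) edge, 49 to 111 mm above the underside
- door_top (a point): middle of the door's top edge, 165 mm above its underside. The frame's top member is 30 mm high, 14 mm thick (across the door's x) and clear over the whole width: the place to grip
- knuckle_low (a point): centre of the lower end of the door's lower knuckle, an upright steel tube 16 mm long, 16 mm outside, 9.5 mm bore, open at both ends. Its axis is 10 mm beyond the hinge edge (100 mm from the door's middle, at mid thickness); this end is 25 mm above the door's underside
- knuckle_high (a point): the same for the upper knuckle, an equal tube on the same axis 100 mm above the lower one
- cabinet: white slide-drying cabinet, 160 deep (x) x 280 wide (y) x 192 mm high, fixed; origin: centre of its underside, open front faces -x (towards the robot). Hinge pins at its left (+y) front, two 6.5 mm rubber buffers at its right. Shut, the door is parallel to it, axes alike, underside 30 mm above the worktop, back face 7 mm before its front. The free edge opens towards -x; hang it at any open angle
- hinge_low (a point): reference of the lower hinge pin: where the centre of its shoulder (on which the knuckle rests) would be with the hinge rail right inboard, 14 mm before the cabinet's front. Both pins sit on one slotted rail, clamped today 3 to 27 mm farther out (to cabinet +y), both alike; the shift is not measured: find it by touch or sight. Pin: upright, steel, 8 mm thick, 20 mm tall, end slightly bevelled
- hinge_high (a point): the same for the upper pin, 100 mm above the lower. Each pin stands on a bracket 13 mm wide and 8 mm high that comes from the rail behind it, so each knuckle must come in above its own pin: 72 mm are free between the lower pin's tip and the upper bracket
- drain_rack: wire draining rack, fixed, 206 mm along its x, 106 mm wide; origin: centre of its underside. The door stands in it lengthwise (hinge edge towards the rack's +x), underside 12 mm above the worktop, between wire loops 72 mm high with about 3 mm of play; it lifts straight up
- alcohol: white bottle with a blue cap, 64 mm wide, 170 mm tall; origin: centre of its underside; a bystander
- stain_red: red stain bottle, 40 mm wide, 88 mm tall, origin: centre of its underside; a bystander
- stain_violet: violet stain bottle, 40 mm wide, 88 mm tall, origin: centre of its underside; a bystander
- petri_1: lidded petri dish, 60 mm wide, 16 mm high, origin: centre of its underside; a bystander

How it is judged (in metres and radians):
On the way, in this order (a step that is already met when the one before it is completed fails the run):
1. the door is lifted clear of the draining rack (z of door in the frame of drain_rack above 0.085 m), for 0.1 s.
2. both knuckles are fully home on their pins and the door is let go (z of knuckle_low in the frame of hinge_low between -0.003 and 0.003 m and x of knuckle_low in the frame of hinge_low between -0.006 and 0.006 m and y of knuckle_low in the frame of hinge_low between 0 and 0.03 m and z of knuckle_high in the frame of hinge_high between -0.003 and 0.003 m and x of knuckle_high in the frame of hinge_high between -0.006 and 0.006 m and y of knuckle_high in the frame of hinge_high between 0 and 0.03 m and contact force between the fingers and door below 0.2 N), for 0.2 s.
At the end, for the whole second after the job is handed in: the door hangs on both pins with its knuckles home (within 3 mm of the shoulders in height), upright, shut (parallel to the cabinet front within 2.5 degrees) and at rest (z of knuckle_low in the frame of hinge_low between -0.003 and 0.003 m and x of knuckle_low in the frame of hinge_low between -0.006 and 0.006 m and y of knuckle_low in the frame of hinge_low between 0 and 0.03 m and z of knuckle_high in the frame of hinge_high between -0.003 and 0.003 m and x of knuckle_high in the frame of hinge_high between -0.006 and 0.006 m and y of knuckle_high in the frame of hinge_high between 0 and 0.03 m and angle between the x axis of door and the x axis of cabinet, either way round below 0.045 rad and angle between door's own z axis and vertical below 0.045 rad and linear speed of door below 0.01 m/s); the robot touches nothing.
It fails at once if the door is forced or slammed on the cabinet (more than 40 N between them) (contact force between door and cabinet above 40 N).
It fails at once if the door is dropped over the pins instead of lowered (moves faster than 0.18 m/s while its knuckles are 2 to 22 mm above home) (z of knuckle_low in the frame of hinge_low between 0.002 and 0.022 m and horizontal distance between knuckle_low and hinge_low below 0.03 m and linear speed of door above 0.18 m/s).
It fails at once if the door is tipped over (more than 30 degrees) (angle between door's own z axis and vertical above 0.52 rad).
It fails at once if a bottle or the petri dish is moved by more than 20 mm (distance of any of alcohol, stain_red, stain_violet, petri_1 from where it was at the start of the episode above 0.02 m).
It also fails if it takes over 67 s, if anything falls off the work surface, if the arm or the gripper's body presses on something with over 40 N, if the wrist force passes 120 N, or if a joint passes its speed limit or range.

## Working session

There is one attempt and no reset: what is moved stays moved. The work goes in short steps, Python scripts to look and compute and a tool call to move; the robot and the scene stay as the last step left them, time stands still between calls to the robot, and variables do not carry over. Pictures are saved under pics/ and viewed, and the job is handed in when it is done.

Besides the shell and the picture viewer there is one more tool, called after "Request:" in YAML: its name, and indented under it one key for each argument. play_rows: Moves the arm, as the interface text tells. Its arguments: {"type":"object","properties":{"plan":{"type":"string"},"squeeze":{"type":"number"}},"required":["plan"]}

```bash
mkdir -p pics
python3 - <<'E'
from station import *
import cv2
for n in ("side","top"):
    cv2.imwrite(f"pics/{n}0.png",get_image(n)[:,:,::-1]); print(n,get_calibration(n))
print(state())
E
```

```text
side {'fx': 498.2516657731597, 'fy': 498.2516657731597, 'cx': 326.4665022778481, 'cy': 235.08692058630479, 'world_to_cam': array([[-9.04228358e-01, -4.27011832e-01,  5.65434056e-03,
         4.96976126e+02],
       [-2.77851980e-01,  5.78213729e-01, -7.67116132e-01,
         2.49567131e+02],
       [ 3.24298248e-01, -6.95219230e-01, -6.41483334e-01,
         9.28384281e+02],
       [ 0.00000000e+00,  0.00000000e+00,  0.00000000e+00,
         1.00000000e+00]])}
top {'fx': 435.56705050590995, 'fy': 435.56705050590995, 'cx': 323.26774759726595, 'cy': 243.98913044341774, 'world_to_cam': array([[-1.42180957e-02, -9.99895002e-01,  2.79819204e-03,
        -1.56136737e+01],
       [-9.99029522e-01,  1.40890040e-02, -4.17314592e-02,
         5.59597381e+02],
       [ 4.16876537e-02, -3.38881834e-03, -9.99124945e-01,
         1.16392051e+03],
       [ 0.00000000e+00,  0.00000000e+00,  0.00000000e+00,
         1.00000000e+00]])}
{'clock': 0.1, 'q': array([-1.44783799e+00,  2.59247927e-01,  1.53596812e+00,  4.44037477e-05,
        1.34797599e+00, -2.02829870e-01]), 'qd': array([ 6.57567843e-04, -2.32075365e-03, -1.94737183e-03,  9.08054140e-04,
        6.09685768e-05,  5.35543088e-04]), 'effort': array([ 1.28088359e-03, -4.46968710e+01, -2.91247916e+01, -2.91595334e-04,
        6.17965590e-03, -6.21538788e-06]), 'tcp_pos': array([ 175.99675508, -520.61905059,  244.57195657]), 'tool_rot': array([-3.09843172e+00, -5.09212617e-01, -1.68176679e-04]), 'force': array([-0.33064774,  0.73906322, -0.13028088]), 'ft_torque': array([-0.00259744,  0.01715038, -0.00498585]), 'gripper_width': 85.20220308312608}
```

View pics/side0.png

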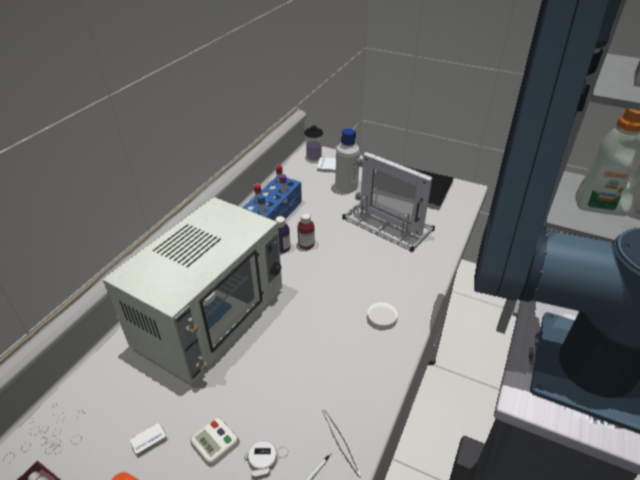

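View pics/top0.png

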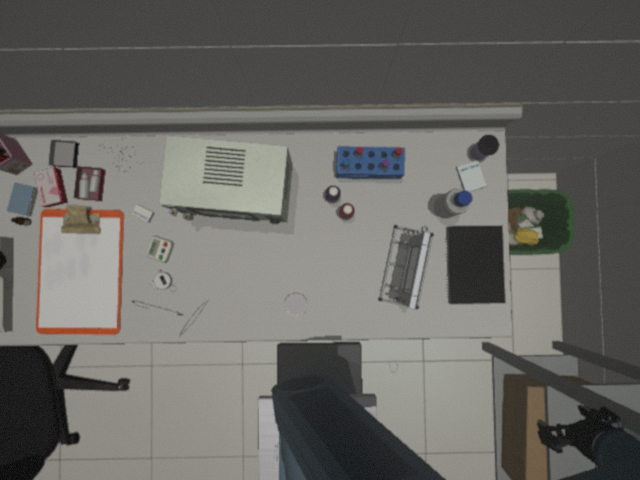

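Run:
```python
import cv2
s=cv2.imread("pics/side0.png");t=cv2.imread("pics/top0.png")
def c(im,x0,y0,x1,y1,k,n): cv2.imwrite(n,cv2.resize(im[y0:y1,x0:x1],None,fx=k,fy=k,interpolation=cv2.INTER_CUBIC))
c(s,100,190,300,390,3,"pics/c1.png");c(s,330,140,450,260,5,"pics/c2.png")
c(t,150,130,300,230,5,"pics/c3.png");c(t,370,180,480,320,4,"pics/c4.png")
```

```text
(no output)
```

View pics/c1.png

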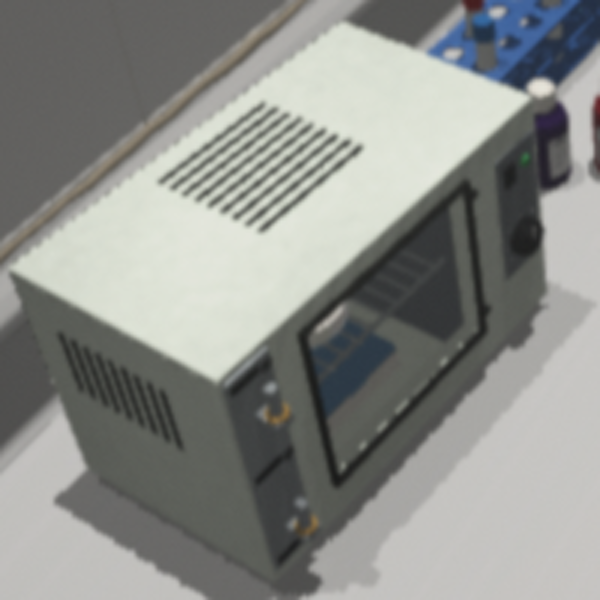

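View pics/c2.png

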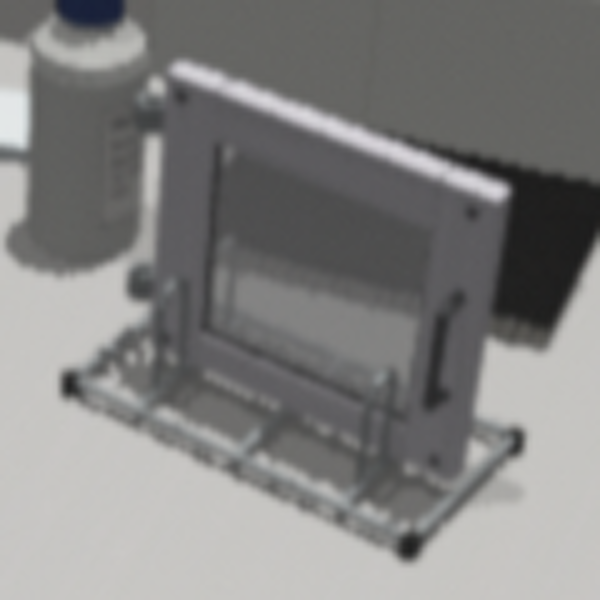

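View pics/c3.png

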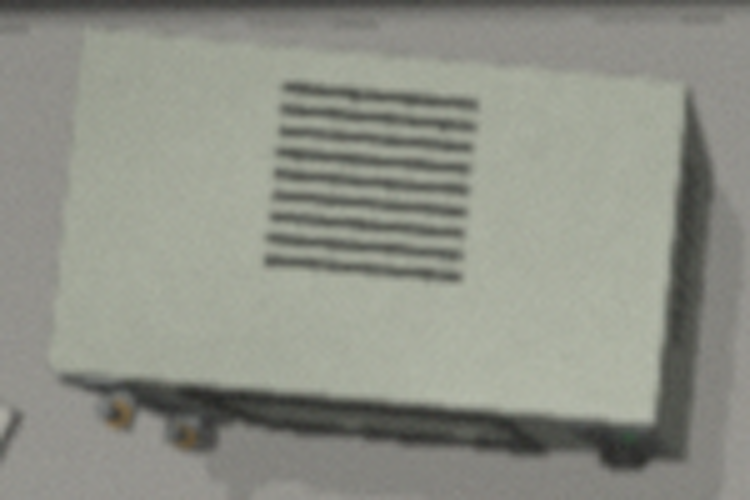

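View pics/c4.png

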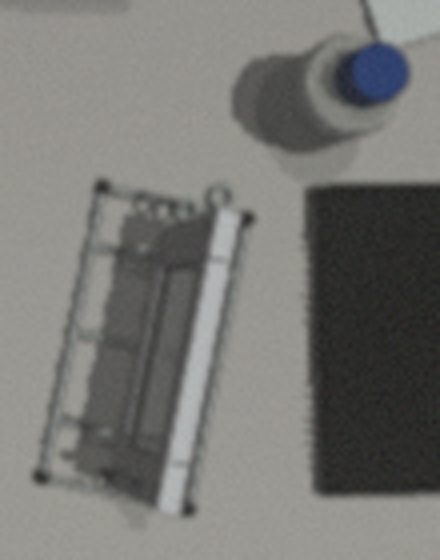

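```bash
cat > h.py <<'E'
import numpy as np,cv2
from station import *
def ray(n,u,v):
    c=get_calibration(n);W=c["world_to_cam"];R=W[:3,:3];t=W[:3,3]
    d=R.T@np.array([(u-c["cx"])/c["fx"],(v-c["cy"])/c["fy"],1]);return -R.T@t,d/np.linalg.norm(d)
def onz(n,u,v,z):
    o,d=ray(n,u,v);return o+d*(z-o[2])/d[2]
def tri(pt,ps):
    A=np.zeros((3,3));b=np.zeros(3);L=[]
    for n,p in (("top",pt),("side",ps)):
        o,d=ray(n,*p);P=np.eye(3)-np.outer(d,d);A+=P;b+=P@o;L.append((P,o))
    x=np.linalg.solve(A,b);return x,[np.linalg.norm(P@(x-o)) for P,o in L]
def proj(n,X):
    c=get_calibration(n);W=c["world_to_cam"];p=W[:3,:3]@np.array(X)+W[:3,3]
    return np.array([c["fx"]*p[0]/p[2]+c["cx"],c["fy"]*p[1]/p[2]+c["cy"]])
E
cat > m.py <<'E'
from h import *
np.set_printoptions(precision=1,suppress=True)
t=cv2.imread("pics/top0.png");s=cv2.imread("pics/side0.png")
def blobs(im,m,off,amin):
    n,l,st,c=cv2.connectedComponentsWithStats(m.astype(np.uint8));return [(c[i]+off,st[i,4]) for i in range(1,n) if st[i,4]>=amin]
for nm,im,(x0,y0,x1,y1) in (("top",t,(150,200,220,235)),("side",s,(175,310,215,380))):
    h=cv2.cvtColor(im[y0:y1,x0:x1],cv2.COLOR_BGR2HSV)
    m=(h[...,0]>8)&(h[...,0]<28)&(h[...,1]>90)&(h[...,2]>60); print(nm,blobs(im,m,(x0,y0),2))
# cabinet top
def quad(im,m,off):
    cs,_=cv2.findContours(m.astype(np.uint8),cv2.RETR_EXTERNAL,cv2.CHAIN_APPROX_NONE);c=max(cs,key=cv2.contourArea)
    hull=cv2.convexHull(c);r=cv2.approxPolyN(hull,4) if hasattr(cv2,"approxPolyN") else cv2.approxPolyDP(hull,4,True)
    return r.reshape(-1,2)+np.array(off),cv2.contourArea(c),cv2.minAreaRect(c)
for nm,im,(x0,y0,x1,y1) in (("top",t,(150,130,300,235)),("side",s,(95,190,300,340))):
    c=im[y0:y1,x0:x1].astype(int);m=(c[...,1]>125)&(c[...,1]-c[...,0]>8)&(c.max(2)>130)
    m=cv2.morphologyEx(m.astype(np.uint8),cv2.MORPH_OPEN,np.ones((5,5)))
    q,a,r=quad(im,m,(x0,y0));print(nm,"cab",q.tolist(),a);P=np.array([onz(nm,u,v,192) for u,v in q]);print(P,np.linalg.norm(np.roll(P,-1,0)-P,axis=1))
c=t[215:320,400:450].astype(int);m=(c.min(2)>160);m=cv2.morphologyEx(m.astype(np.uint8),cv2.MORPH_OPEN,np.ones((2,2)))
q,a,r=quad(t,m,(400,215));print("door",q.tolist(),a,r);P=np.array([onz("top",u,v,177) for u,v in q]);print(P,np.linalg.norm(np.roll(P,-1,0)-P,axis=1))
b=cv2.boxPoints(r)+np.array((400,215));P=np.array([onz("top",u,v,177) for u,v in b]);print(P,P.mean(0),np.linalg.norm(np.roll(P,-1,0)-P,axis=1))
E
python3 m.py
```

```text
top [(array([174.4, 212.6]), np.int32(5)), (array([187.5, 217.5]), np.int32(2))]
side [(array([192.8, 328.2]), np.int32(20)), (array([203.3, 365.1]), np.int32(14))]
top cab [[287, 146], [280, 215], [159, 204], [166, 135]] 8195.0
[[779.1  57.5 192. ]
 [619.6  75.2 192. ]
 [648.8 352.1 192. ]
 [808.5 336.2 192. ]] [160.4 278.4 160.5 280.3]
side cab [[277, 223], [172, 318], [101, 279], [214, 196]] 9273.0
[[617.4  79.9 192. ]
 [646.6 354.9 192. ]
 [807.6 338.  192. ]
 [776.9  58.5 192. ]] [276.5 161.9 281.2 161. ]
door [[427, 247], [418, 295], [413, 295], [423, 247]] 155.5 ((20.093982696533203, 56.018341064453125), (4.308983325958252, 49.40967559814453), 11.040940284729004)
[[ 542.  -263.5  177. ]
 [ 431.4 -240.   177. ]
 [ 431.6 -228.5  177. ]
 [ 542.2 -254.2  177. ]] [113.1  11.6 113.5   9.3]
[[ 431.9 -229.1  177. ]
 [ 543.7 -253.6  177. ]
 [ 541.6 -263.4  177. ]
 [ 429.9 -238.8  177. ]] [ 486.8 -246.2  177. ] [114.4  10.  114.4   9.9]
```

```bash
cat > m2.py <<'E'
from h import *
np.set_printoptions(precision=2,suppress=True)
t=cv2.imread("pics/top0.png")
Pt=np.array([[779.1,57.5],[619.6,75.2],[648.8,352.1],[808.5,336.2]]);Ps=np.array([[776.9,58.5],[617.4,79.9],[646.6,354.9],[807.6,338]])
for P in(Pt,Ps):
    y=(P[2]-P[1])+(P[3]-P[0]);print(P.mean(0),np.arctan2(-y[0],y[1]))
P=(Pt+Ps)/2;c=P.mean(0);y=(P[2]-P[1])+(P[3]-P[0]);f=np.arctan2(-y[0],y[1]);R=np.array([[np.cos(f),-np.sin(f)],[np.sin(f),np.cos(f)]])
print("cab",c,f)
for a,b in (((174.4,212.6),(192.8,328.2)),((187.5,217.5),(203.3,365.1))):
    X,e=tri(a,b);print("pin",X,e,"cab frame",R.T@(X[:2]-c))
for b,z in (((192.8,328.2),155),((203.3,365.1),55)):
    X=onz("side",*b,z);print("side onz",X,R.T@(X[:2]-c))
for b,z in (((174.4,212.6),155),((187.5,217.5),55)):
    X=onz("top",*b,z);print("top onz",X,R.T@(X[:2]-c))
g=cv2.cvtColor(t,cv2.COLOR_BGR2GRAY)
for th in (135,145,155):
    m=np.zeros_like(g);m[220:318,400:440]=(g[220:318,400:440]>th)
    l=cv2.connectedComponentsWithStats(m);
    m=cv2.morphologyEx(m,cv2.MORPH_OPEN,np.ones((2,3)))
    cs,_=cv2.findContours(m,cv2.RETR_EXTERNAL,cv2.CHAIN_APPROX_NONE);cc=max(cs,key=cv2.contourArea)
    b=cv2.boxPoints(cv2.minAreaRect(cc));P=np.array([onz("top",u,v,177) for u,v in b]);print(th,b.tolist(),P[:,:2].tolist(),P.mean(0),np.linalg.norm(np.roll(P,-1,0)-P,axis=1))
print(proj("side",[c[0],c[1],192]))
E
python3 m2.py
python3 - <<'E'
import cv2
t=cv2.imread("pics/top0.png");s=cv2.imread("pics/side0.png")
a=cv2.resize(t[200:230,160:200],None,fx=14,fy=14,interpolation=cv2.INTER_NEAREST)
b=cv2.resize(s[308:378,175:215],None,fx=8,fy=8,interpolation=cv2.INTER_NEAREST)
cv2.imwrite("pics/d1.png",a);cv2.imwrite("pics/d2.png",b)
cv2.imwrite("pics/d3.png",cv2.resize(t[220:312,398:440],None,fx=6,fy=6,interpolation=cv2.INTER_NEAREST))
E
```

```text
[714.   205.25] -0.10508305475189889
[712.12 207.82] -0.10760796719985519
cab [713.06 206.54] -0.10634443014008109
pin [633.69 331.48 148.82] [np.float64(0.03254699932659122), np.float64(0.03254699932667646)] cab frame [-92.19 115.81]
pin [632.08 330.86  49.25] [np.float64(0.07260100432992647), np.float64(0.07260100433004728)] cab frame [-93.72 115.02]
side onz [629.67 335.2  155.  ] [-96.58 119.08]
side onz [628.77 333.82  55.  ] [-97.33 117.62]
top onz [632.92 329.37 155.  ] [-92.73 113.63]
top onz [631.53 329.12  55.  ] [-94.09 113.24]
135 [[400.0, 221.0], [439.0, 221.0], [439.0, 318.0], [400.0, 318.0]] [[603.4097174809938, -202.1604931485326], [602.1433000438943, -292.9145536160478], [377.9658106406247, -287.2383435304309], [379.27637268100597, -197.3243224852414]] [ 490.7  -244.91  177.  ] [ 90.76 224.25  89.92 224.19]
145 [[400.0, 221.0], [439.0, 221.0], [439.0, 318.0], [400.0, 318.0]] [[603.4097174809938, -202.1604931485326], [602.1433000438943, -292.9145536160478], [377.9658106406247, -287.2383435304309], [379.27637268100597, -197.3243224852414]] [ 490.7  -244.91  177.  ] [ 90.76 224.25  89.92 224.19]
155 [[412.2308044433594, 294.8461608886719], [421.9615783691406, 246.19232177734375], [426.5769348144531, 247.11538696289062], [416.8461608886719, 295.76922607421875]] [[431.99197106325306, -226.7261373314463], [544.0784367758907, -251.87172035005761], [541.7846942747993, -262.5347478890366], [429.71559867748704, -237.34044077913802]] [ 486.89 -244.62  177.  ] [114.87  10.91 114.87  10.86]
[195.38 248.24]
```

View pics/d1.png

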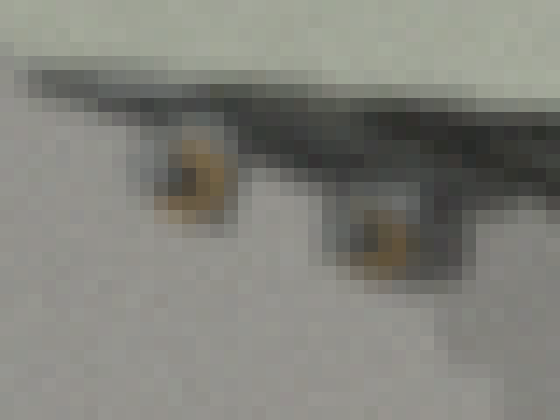

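View pics/d2.png

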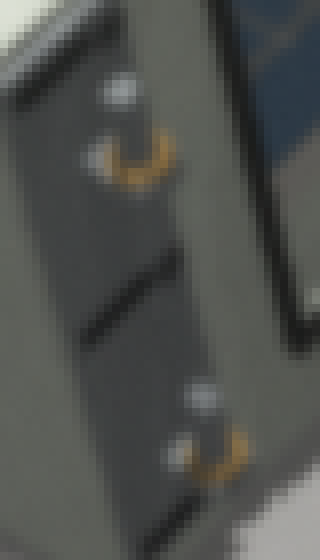

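View pics/d3.png

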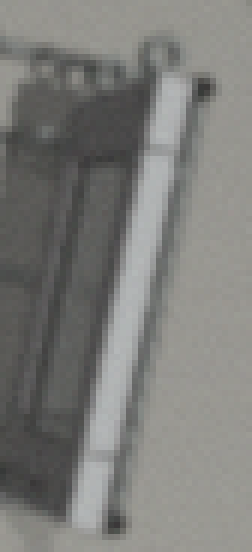

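```bash
cat > m3.py <<'E'
from h import *
np.set_printoptions(precision=2,suppress=True)
c=np.array([713.06,206.54]);f=-0.1063;R=np.array([[np.cos(f),-np.sin(f)],[np.sin(f),np.cos(f)]])
for b,z in (((189.6,319.1),175),((199.9,357.1),75),((191.75,327.5),155)):
    X=onz("side",*b,z);print("side tip",X,R.T@(X[:2]-c))
for b,z in (((172.5,212.5),170),((185.6,216.6),70)):
    X=onz("top",*b,z);print("top pin",X,R.T@(X[:2]-c))
# door top: ends in top image
for (x,y) in ((170,75),(88,527)):
    u=398+x/6-.5;v=220+y/6-.5;print("door end",u,v,onz("top",u,v,177))
s=[(340+0,0)]
for (x,y) in ((172,68),(508,190)):
    u=330+x/5-.5;v=140+y/5-.5;print("side door end",u,v,onz("side",u,v,177))
g=cv2.cvtColor(cv2.imread("pics/top0.png"),cv2.COLOR_BGR2GRAY).astype(float)
pts=[]
for v in range(236,304):
    r=g[v,405:432];w=np.clip(r-150,0,None)
    if w.sum()>40: u=405+(w*np.arange(27)).sum()/w.sum();pts.append(onz("top",u,v,177)[:2])
pts=np.array(pts);k=np.polyfit(pts[:,0],pts[:,1],1);print(k,np.std(np.polyval(k,pts[:,0])-pts[:,1]),len(pts))
for c in ("alcohol",):pass
E
python3 m3.py
```

```text
side tip [632.37 334.43 175.  ] [-93.8  118.61]
side tip [632.48 333.34  75.  ] [-93.58 117.54]
side tip [632.07 334.76 155.  ] [-94.14 118.9 ]
top pin [631.44 328.73 170.  ] [-94.13 112.84]
top pin [632.31 329.38  70.  ] [-93.33 113.57]
door end 425.8333333333333 232.0 [ 576.94 -261.65  177.  ]
door end 412.1666666666667 307.3333333333333 [ 403.31 -225.93  177.  ]
side door end 363.9 153.1 [ 573.92 -256.63  177.  ]
side door end 431.1 177.5 [ 400.94 -224.14  177.  ]
[  -0.19 -151.47] 1.1411525545137797 65
```

Request:
play_rows:
  plan: "30 27 0 0 0 -0.05 85;30 27 0 0 0 -0.05 85;30 27 0 0 0 -0.05 85;30 27 0 0 0 -0.05 85;30 27 0 0 0 -0.05 85;30 27 0 0 0 -0.05 85;30 27 0 0 0 -0.05 85;30 27 0 0 0 -0.05 85;30 27 0 0 0 -0.05 85;30 27 0 0 0 -0.05 85"
  squeeze: 60

```text
clock: 0.93
tcp_pos: [476.2, -243.7, 239.9]
tool_rot: [-3.117, 0.334, 0.008]
force: [0.9, -0.9, -0.8]
gripper_width: 84.8
```

```bash
cat >> h.py <<'E'
from scipy.spatial.transform import Rotation as Ro
def st():
    s=state();M=Ro.from_rotvec(s["tool_rot"]).as_matrix();np.set_printoptions(precision=3,suppress=True)
    print("t",s["clock"],"tcp",s["tcp_pos"],"z",M[:,2],"yang",np.arctan2(M[1,1],M[0,1]),"F",s["force"],"T",s["ft_torque"],"w",s["gripper_width"],"q",s["q"])
E
python3 -c "
from h import *
st()"
```

```text
t 0.9333 tcp [ 476.165 -243.722  239.947] z [-0.004  0.007 -1.   ] yang -1.7840036701838353 F [ 0.858 -0.871 -0.761] T [ 0.012 -0.051 -0.038] w 84.84117569390067 q [-0.684  0.239  1.574  0.003  1.336  1.1  ]
```

Request:
play_rows:
  plan: "13 1 0 -0.007 -0.004 0.008 85;0 0 -20 0 0 0 85;0 0 -20 0 0 0 85;0 0 -20 0 0 0 85;0 0 -15 0 0 0 85;0 0 0 0 0 0 85"

```text
clock: 1.43
tcp_pos: [496.0, -234.6, 161.5]
tool_rot: [-3.126, 0.299, -0.004]
force: [-0.8, 0.2, -0.3]
gripper_width: 84.6
```

```bash
python3 -c "
from h import *
st()
cv2.imwrite('pics/s1.png',cv2.resize(get_image('side')[60:300,280:520,::-1],None,fx=2.5,fy=2.5))
cv2.imwrite('pics/t1.png',cv2.resize(get_image('top')[150:350,340:540,::-1],None,fx=3,fy=3))"
```

```text
t 1.4333 tcp [ 496.028 -234.609  161.544] z [ 0.003  0.001 -1.   ] yang -1.761255867812238 F [-0.758  0.165 -0.256] T [-0.009 -0.036  0.029] w 84.60064524570147 q [-0.646  0.325  1.659  0.002  1.155  1.114]
```

View pics/s1.png

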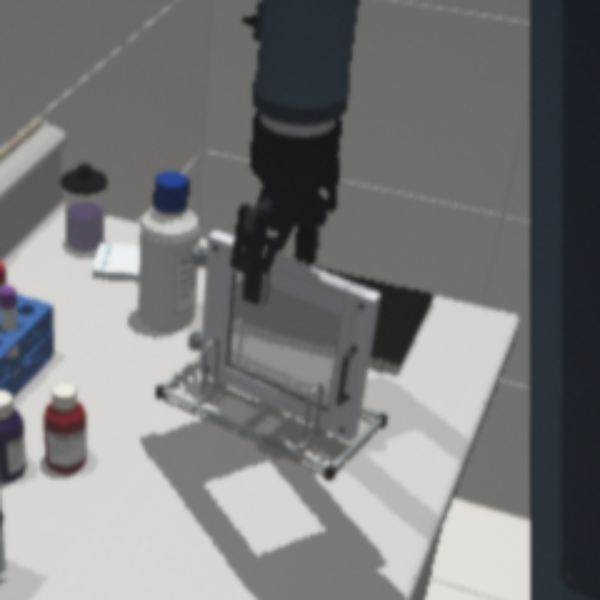

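View pics/t1.png

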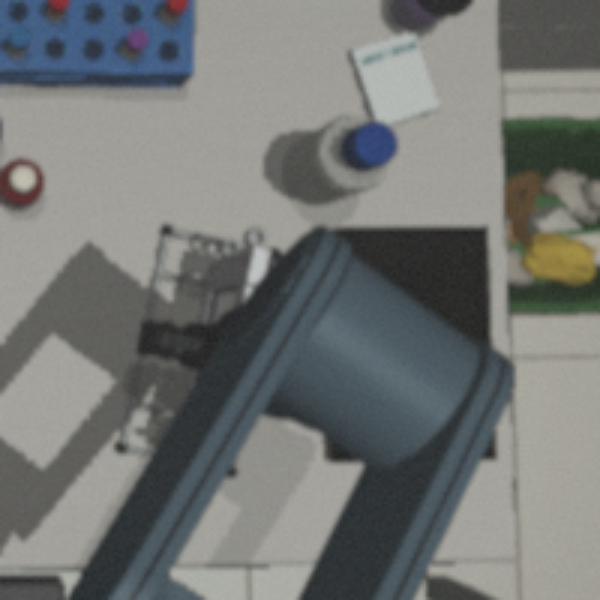

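Request:
play_rows:
  plan: "-6 -6 0 0 0 -0.012 85;0 0 0 0 0 0 85;0 0 0 0 0 0 40;0 0 0 0 0 0 30;0 0 0 0 0 0 26;0 0 0 0 0 0 22;0 0 0 0 0 0 18;0 0 0 0 0 0 14"
  squeeze: 30

```text
clock: 2.2
tcp_pos: [492.4, -245.8, 170.4]
tool_rot: [3.118, -0.322, 0.023]
force: [0.7, 4.4, -0.1]
gripper_width: 14.7
```

```bash
python3 -c "
from h import *
st()"
```

```text
t 2.2 tcp [ 492.433 -245.835  170.425] z [ 0.014 -0.008 -1.   ] yang -1.7769173428552465 F [ 0.658  4.366 -0.076] T [ 0.207 -0.026  0.004] w 14.705303171656974 q [-0.667  0.311  1.655  0.002  1.159  1.109]
```

Request:
play_rows:
  plan: "0 3 -3 0 0 0 26;-1 2 -6 0.008 0.014 0 26;0 0 0 0 0 0 26"

```text
clock: 2.45
tcp_pos: [491.4, -240.2, 161.0]
tool_rot: [3.125, -0.323, -0.001]
force: [-0.7, 0.1, -0.5]
gripper_width: 26.2
```

```bash
python3 -c "
from h import *
st()
for i in range(3): get_image('side'); st()"
```

```text
t 2.45 tcp [ 491.383 -240.196  160.954] z [-0.001 -0.    -1.   ] yang -1.7767348662113431 F [-0.67   0.062 -0.546] T [ 0.002 -0.007  0.01 ] w 26.22834289561412 q [-0.658  0.325  1.662 -0.001  1.156  1.119]
t 2.5 tcp [ 491.615 -240.332  161.391] z [-0.    -0.001 -1.   ] yang -1.7765836693533539 F [ 0.545  0.505 -0.395] T [-0.068 -0.028  0.034] w 25.941068821268733 q [-0.658  0.324  1.661 -0.001  1.156  1.118]
t 2.55 tcp [ 491.773 -240.573  161.683] z [ 0.001 -0.001 -1.   ] yang -1.7766035487475393 F [ 0.036 -0.219 -0.762] T [ 0.034 -0.01  -0.027] w 25.995306451405195 q [-0.658  0.324  1.661 -0.001  1.156  1.118]
t 2.6 tcp [ 491.931 -240.791  161.96 ] z [ 0.001 -0.001 -1.   ] yang -1.776672434249572 F [ 0.334 -0.02   0.7  ] T [ 0.045  0.02  -0.03 ] w 25.820363895385174 q [-0.659  0.324  1.661 -0.001  1.156  1.118]
```

Request:
play_rows:
  plan: "0 0 0 0 0 0 10;0 0 0 0 0 0 8;0 0 0 0 0 0 8"
  squeeze: 70

```text
clock: 2.85
tcp_pos: [491.8, -242.3, 162.1]
tool_rot: [3.121, -0.323, 0.002]
force: [-0.4, -1.0, -1.7]
gripper_width: 12.5
```

```bash
python3 -c "
from h import *
st()"
```

```text
t 2.85 tcp [ 491.828 -242.341  162.093] z [ 0.001 -0.004 -1.   ] yang -1.777089466721745 F [-0.366 -0.99  -1.667] T [-0.122  0.095 -0.12 ] w 12.534173732455985 q [-0.659  0.324  1.66  -0.003  1.155  1.119]
```

Request:
play_rows:
  plan: "0 0 6 0 0 0 8;0 0 8 0 0 0 8;0 0 8 0 0 0 8;0 0 8 0 0 0 8;0 0 10 0 0 0 8;0 0 10 0 0 0 8;0 0 10 0 0 0 8;0 0 10 0 0 0 8;0 0 10 0 0 0 8;0 0 10 0 0 0 8;0 0 5 0 0 0 8;0 0 0 0 0 0 8"

```text
clock: 3.85
tcp_pos: [491.0, -238.7, 268.5]
tool_rot: [-3.124, 0.321, -0.003]
force: [0.6, -0.5, -3.3]
gripper_width: 12.9
```

```bash
python3 -c "
from h import *
st()
cv2.imwrite('pics/s2.png',cv2.resize(get_image('side')[40:300,260:520,::-1],None,fx=2.3,fy=2.3))
st()"
```

```text
t 3.85 tcp [ 491.043 -238.703  268.534] z [ 0.002  0.001 -1.   ] yang -1.7753248267800876 F [ 0.639 -0.455 -3.32 ] T [-0.023 -0.047 -0.055] w 12.913536037503 q [-0.658  0.236  1.508  0.002  1.397  1.117]
t 3.9 tcp [ 491.022 -238.664  268.164] z [ 0.002  0.001 -1.   ] yang -1.7753407468030846 F [ 0.153  0.323 -2.897] T [-0.002 -0.027 -0.001] w 12.741012986020927 q [-0.658  0.236  1.508  0.002  1.396  1.117]
```

View pics/s2.png

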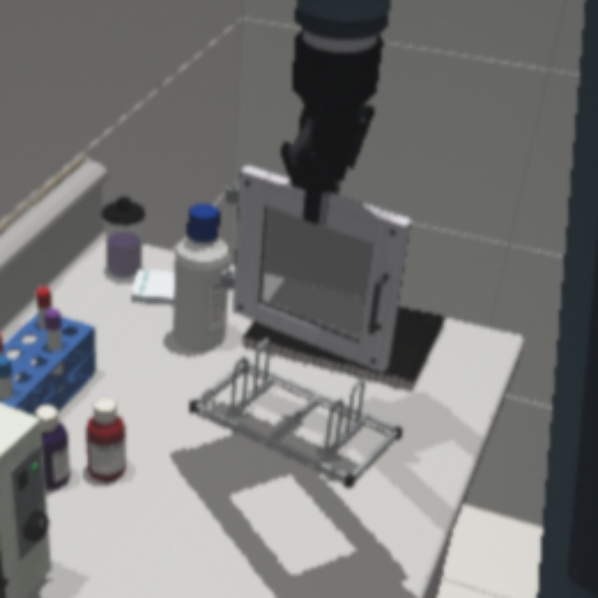

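Request:
play_rows:
  plan: "-4 10 0 0 0 0 8;-4 20 0 0 0 0 8;-4 30 0 0 0 0 8;-4 35 0 0 0 0 8;-4 35 0 0 0 0 8;-3 35 0 0 0 0 8;-3 35 0 0 0 0 8;-3 35 0 0 0 0 8;0 35 0 0 0 0 8;0 35 0 0 0 0 8;0 25 0 0 0 0 8;0 15 0 0 0 0 8"

```text
clock: 4.9
tcp_pos: [446.5, 124.9, 260.1]
tool_rot: [-3.116, 0.333, 0.022]
force: [0.6, -0.3, -3.7]
gripper_width: 12.8
```

```bash
python3 -c "
from h import *
st()"
```

```text
t 4.9 tcp [446.515 124.863 260.136] z [-0.013  0.009 -1.   ] yang -1.7836429292344065 F [ 0.604 -0.253 -3.666] T [-0.043 -0.045 -0.022] w 12.79848349052452 q [0.024 0.097 1.697 0.01  1.36  1.805]
```

Request:
play_rows:
  plan: "0 15 2 -0.009 -0.013 0.008 8;1 25 2 0 0 0 8;1 30 2 0 0 0 8;1 30 2 0 0 0 8;2 30 0 0 0 0 8;3 30 0 0 0 0 8;3 25 0 0 0 0 8;3 18 0 0 0 0 8;2 10 0 0 0 0 8;2 4 0 0 0 0 8;0 0 0 0 0 0 8;0 0 0 0 0 0 8"

```text
clock: 5.9
tcp_pos: [447.0, 358.4, 259.7]
tool_rot: [3.121, -0.305, -0.033]
force: [-0.5, -0.3, -4.0]
gripper_width: 12.8
```

```bash
python3 -c "
from h import *
st()"
```

```text
t 5.9 tcp [447.022 358.411 259.737] z [-0.021 -0.003 -1.   ] yang -1.7653082800698305 F [-0.473 -0.279 -3.966] T [ 0.035 -0.032  0.027] w 12.838900404267344 q [0.477 0.303 1.44  0.007 1.42  2.241]
```

Request:
play_rows:
  plan: "8 -2 -6 0.003 -0.018 0 8;8 -2 -8 0 0 0 8;8 -2 -8 0 0 0 8;8 0 -8 0 0 0 8;8 0 -6 0 0 0 8;4 0 -3 0 0 0 8;0 0 0 0 0 0 8;0 0 0 0 0 0 8"

```text
clock: 6.57
tcp_pos: [495.1, 345.3, 216.4]
tool_rot: [3.122, -0.316, -0.011]
force: [0.3, -0.6, -2.5]
gripper_width: 12.9
```

```bash
cat > look.py <<'E'
from h import *
import sys
n=sys.argv[1];st()
a=get_image('side')[:,:,::-1];b=get_image('top')[:,:,::-1]
cv2.imwrite(f'pics/s{n}.png',a);cv2.imwrite(f'pics/t{n}.png',b)
cv2.imwrite(f'pics/sc{n}.png',cv2.resize(a[290:390,150:270],None,fx=6,fy=6,interpolation=cv2.INTER_CUBIC))
cv2.imwrite(f'pics/tc{n}.png',cv2.resize(b[190:250,150:250],None,fx=8,fy=8,interpolation=cv2.INTER_CUBIC))
st()
E
python3 look.py 3
```

```text
t 6.5667 tcp [495.114 345.326 216.392] z [-0.007 -0.003 -1.   ] yang -1.7728266859672495 F [ 0.263 -0.556 -2.503] T [ 0.061  0.    -0.056] w 12.888764559385681 q [0.424 0.379 1.437 0.    1.334 2.197]
t 6.6667 tcp [494.82  345.58  216.801] z [-0.007 -0.003 -1.   ] yang -1.7722074403361183 F [ 0.047  0.321 -4.139] T [ 0.011  0.01  -0.021] w 13.550037833989283 q [0.425 0.378 1.437 0.    1.334 2.197]
```

View pics/s3.png

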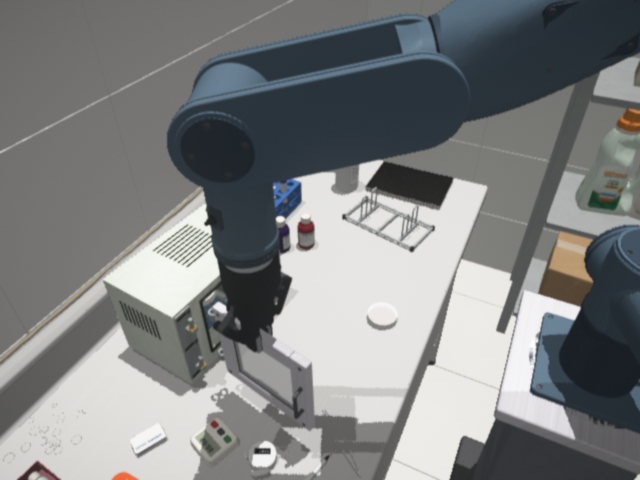

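View pics/t3.png

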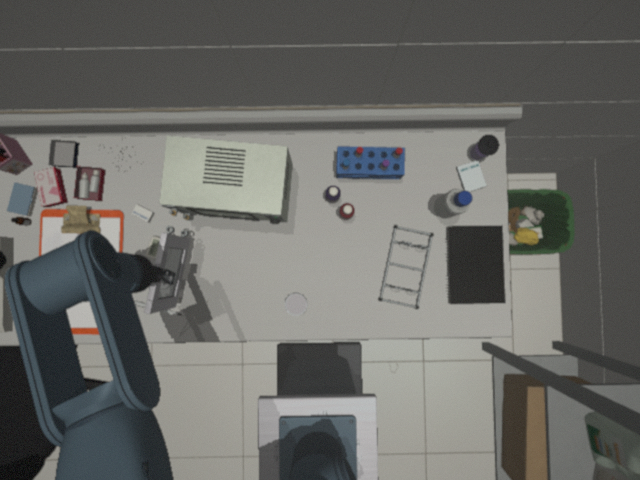

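View pics/sc3.png

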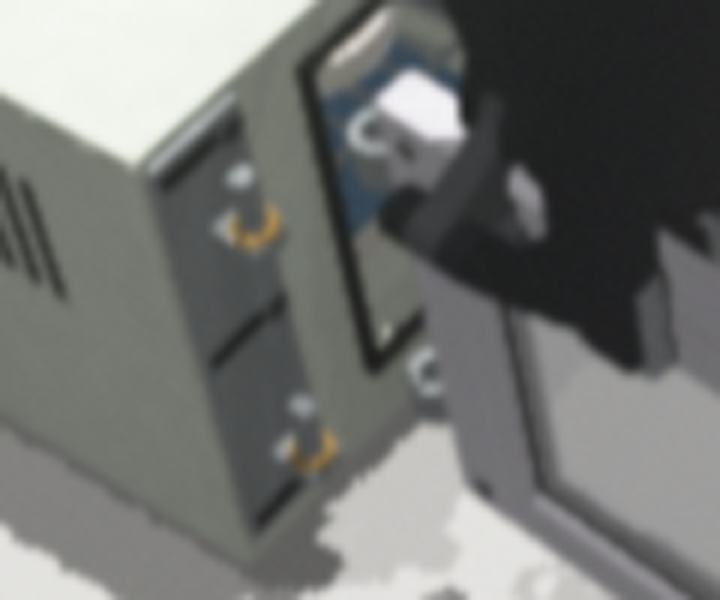

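View pics/tc3.png

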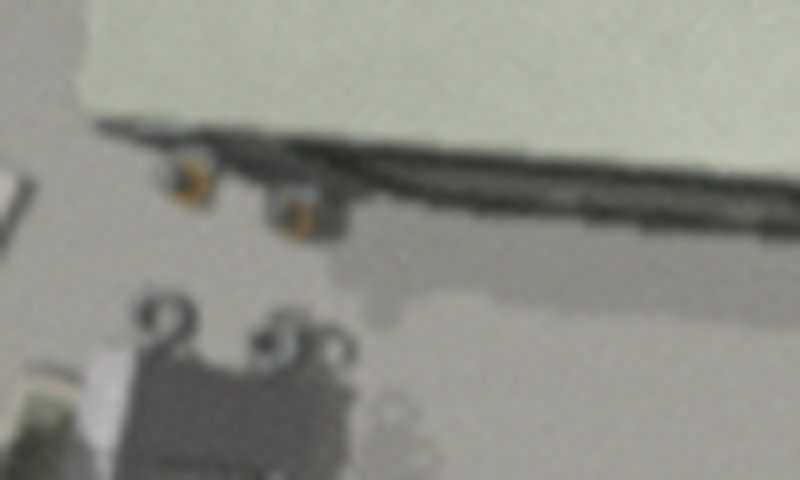

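Run:
```python
from h import *
np.set_printoptions(precision=1,suppress=True)
print("knU side",onz("side",211,310.8,207.5),"top",onz("top",170.5,228.5,207.5),tri((170.5,228.5),(211,310.8)))
print("knL side",onz("side",220.7,351,107.5),"top",onz("top",185.1,231.4,107.5),tri((185.1,231.4),(220.7,351)))
print("pinU side",onz("side",189.7,319,175),"top",onz("top",173,212.6,175))
print("pinL side",onz("side",200,357.2,75),"top",onz("top",186,216.4,75))
```

```text
knU side [591.  327.3 207.5] top [590.9 320.4 207.5] (array([592.8, 323.2, 202.2]), [np.float64(1.6770094891859029), np.float64(1.6770094891858254)])
knL side [589.8 326.  107.5] top [591.4 318.9 107.5] (array([592.8, 321.6, 100.5]), [np.float64(0.9407891461087977), np.float64(0.9407891461087211)])
pinU side [632.4 334.2 175. ] top [630.6 325.9 175. ]
pinL side [632.2 333.4  75. ] top [632.3 326.8  75. ]
```

Request:
play_rows:
  plan: "5 1 0 0.003 -0.006 0 8;7 1 0 0 0 0 8;8 1 0 0 0 0 8;8 2 0 0 0 0 8;6 1 0 0 0 0 8;3 0 0 0 0 0 8;1 0 0 0 0 0 8;0 0 0 0 0 0 8;0 0 0 0 0 0 8"

```text
clock: 7.42
tcp_pos: [537.4, 353.7, 218.7]
tool_rot: [-3.124, 0.313, -0.005]
force: [0.2, -0.4, -3.1]
gripper_width: 12.8
```

```bash
python3 look.py 4
```

```text
t 7.4167 tcp [537.358 353.668 218.67 ] z [ 0.003  0.002 -1.   ] yang -1.7705680471996912 F [ 0.249 -0.352 -3.058] T [-0.03  -0.05  -0.016] w 12.838305400465668 q [0.409 0.44  1.337 0.001 1.361 2.179]
t 7.5167 tcp [537.108 353.647 218.685] z [ 0.003  0.002 -1.   ] yang -1.7704190840858212 F [ 0.436 -0.077 -3.83 ] T [0.005 0.033 0.021] w 12.814697670620651 q [0.409 0.44  1.337 0.001 1.361 2.179]
```

View pics/sc4.png

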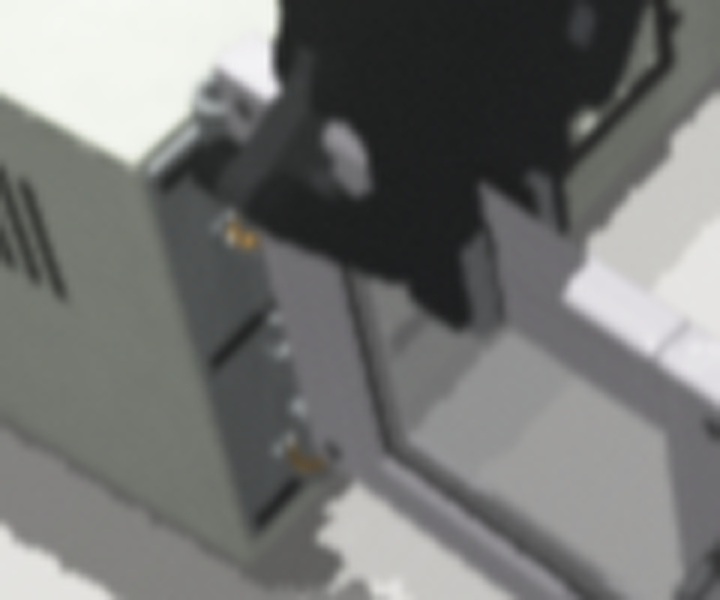

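View pics/tc4.png

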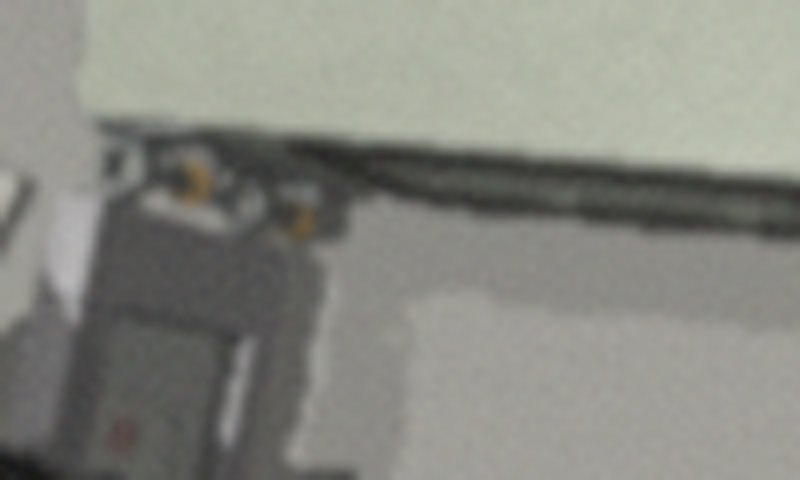

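Run:
```python
from h import *
np.set_printoptions(precision=1,suppress=True)
print("knU side",onz("side",150+206/6-.5,290+100/6-.5,209.6),"top",onz("top",165.1,209.9,209.6))
print("knL side",onz("side",150+279/6-.5,290+337/6-.5,109.6),"top",onz("top",150+250/8-.5,190+203/8-.5,109.6))
```

```text
knU side [632.6 338.8 209.6] top [632.8 331.8 209.6]
knL side [631.9 335.8 109.6] top [632.4 329.  109.6]
```

Request:
play_rows:
  plan: "0 -1 -3 -0.002 0.003 0 8;0 0 -3 0 0 0 8;0 0 -3 0 0 0 8;0 0 -2 0 0 0 8;0 0 0 0 0 0 8;0 0 0 0 0 0 8"

```text
clock: 8.02
tcp_pos: [535.8, 352.4, 206.4]
tool_rot: [3.125, -0.312, -0.002]
force: [-0.1, -0.0, -3.1]
gripper_width: 13.1
```

```bash
python3 look.py 5
```

```text
t 8.0167 tcp [535.762 352.42  206.389] z [-0.001 -0.001 -1.   ] yang -1.769833550072693 F [-0.094 -0.036 -3.083] T [ 0.052 -0.018  0.036] w 13.075604646936416 q [ 0.408  0.448  1.355 -0.     1.34   2.178]
t 8.1167 tcp [535.847 352.444 206.501] z [-0.001 -0.    -1.   ] yang -1.7698972805974877 F [-0.245 -0.166 -4.502] T [ 0.051 -0.03  -0.013] w 13.004547660183182 q [0.408 0.448 1.355 0.    1.34  2.178]
```

View pics/sc5.png

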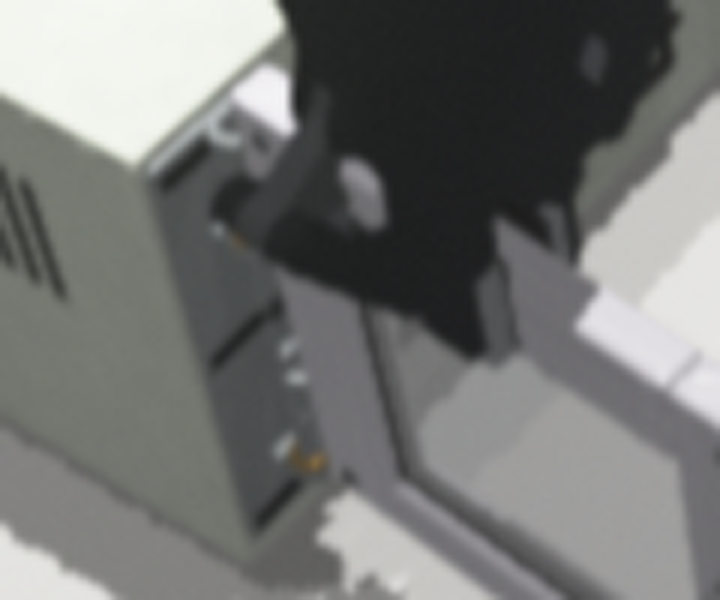

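View pics/tc5.png

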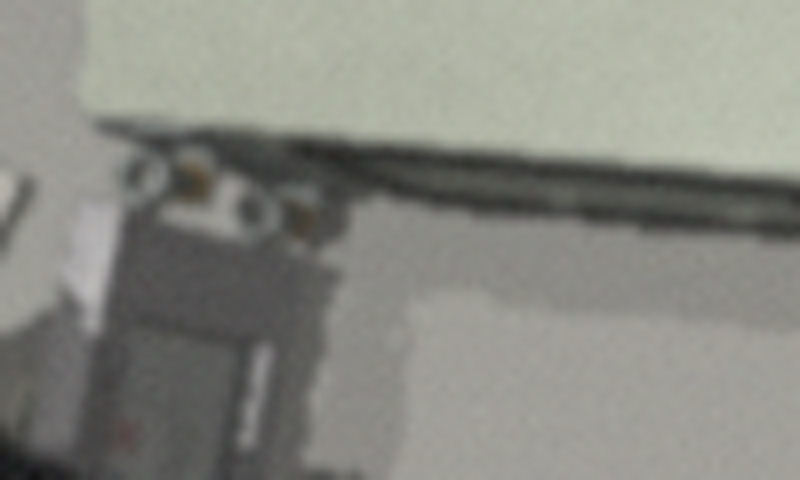

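Run:
```python
from h import *
np.set_printoptions(precision=1,suppress=True)
print("knU side",onz("side",187.2,310.8,197.4),"top",onz("top",167.6,211.75,197.4))
print("knL side",onz("side",198,347.2,97.4),"top",onz("top",181.75,215.75,97.4))
# from TCP
th=-1.7699+np.pi/2
print(np.array([535.85,352.44])+100*np.array([np.cos(th),np.sin(th)]))
```

```text
knU side [630.8 336.4 197.4] top [630.  330.5 197.4]
knL side [634.4 330.2  97.4] top [631.6 330.4  97.4]
[633.9 332.7]
```

Request:
play_rows:
  plan: "1 -1 -2 0 0 0 8;0 0 -2 0 0 0 8;0 0 -1.5 0 0 0 8;0 0 -1 0 0 0 8;0 0 0 0 0 0 8"

```text
clock: 8.53
tcp_pos: [537.4, 351.5, 200.2]
tool_rot: [-3.126, 0.312, -0.0]
force: [-0.6, -1.1, -1.1]
gripper_width: 13.0
```

```bash
python3 -c "
from h import *
st()"
```

```text
t 8.5333 tcp [537.362 351.532 200.187] z [ 0.  0. -1.] yang -1.769860788062725 F [-0.604 -1.142 -1.074] T [ 0.01  -0.008 -0.031] w 12.959592041541416 q [0.406 0.453 1.363 0.    1.325 2.176]
```

Request:
play_rows:
  plan: "0 0 -1 0 0 0 8;0 0 -1 0 0 0 8;0 0 0 0 0 0 8"

```text
clock: 8.78
tcp_pos: [537.4, 351.8, 199.9]
tool_rot: [-3.125, 0.312, -0.003]
force: [-0.3, -0.3, -3.0]
gripper_width: 13.3
```

```bash
python3 -c "
from h import *
st()
get_image('side');st()"
```

```text
t 8.7833 tcp [537.43  351.808 199.874] z [ 0.002  0.001 -1.   ] yang -1.7697608000708591 F [-0.344 -0.273 -2.988] T [-0.156  0.032 -0.084] w 13.291457455604101 q [0.406 0.452 1.365 0.    1.322 2.176]
t 8.8333 tcp [537.446 351.792 199.907] z [ 0.002  0.001 -1.   ] yang -1.7698364292251778 F [-0.821 -0.308 -0.868] T [-0.172  0.044 -0.053] w 12.96560724792902 q [0.406 0.452 1.365 0.    1.322 2.176]
```

Request:
play_rows:
  plan: "0 -0.7 -0.6 0 0 0 8;0 -0.7 -0.6 0 0 0 8;0 -0.7 -1 0 0 0 8;0 0 -1 0 0 0 8"

```text
clock: 9.17
tcp_pos: [537.4, 351.3, 198.9]
tool_rot: [-3.121, 0.31, -0.006]
force: [-2.8, 1.3, 4.5]
gripper_width: 12.4
```

```bash
python3 -c "
from h import *
st()"
```

```text
t 9.1667 tcp [537.405 351.261 198.873] z [ 0.004  0.004 -1.   ] yang -1.7685196302391646 F [-2.835  1.341  4.525] T [-0.03   0.168 -0.004] w 12.377254415268036 q [0.404 0.45  1.371 0.002 1.315 2.172]
```

Request:
play_rows:
  plan: "-0.6 0.3 0 0 0 0 8;-0.5 0 -0.5 -0.003 0.003 0 8;0 0 -0.7 0 0 0 8"

```text
clock: 9.42
tcp_pos: [537.4, 351.6, 197.9]
tool_rot: [-3.124, 0.31, -0.006]
force: [-2.7, 1.2, 2.0]
gripper_width: 12.6
```

```bash
python3 -c "
from h import *
st()"
```

```text
t 9.4167 tcp [537.437 351.627 197.925] z [ 0.004  0.002 -1.   ] yang -1.7685826565711578 F [-2.676  1.16   1.981] T [0.372 0.165 0.123] w 12.573638623299038 q [ 0.406  0.452  1.37  -0.     1.315  2.175]
```

Request:
play_rows:
  plan: "-1 0.2 -0.5 0 0 0 8;-1 0 -1 0 0 0 8;0 0 -1 0 0 0 8"

```text
clock: 9.67
tcp_pos: [537.1, 352.2, 194.7]
tool_rot: [-3.123, 0.31, -0.011]
force: [0.6, 2.3, -2.0]
gripper_width: 12.6
```

```bash
python3 look.py 6
```

```text
t 9.6667 tcp [537.097 352.216 194.659] z [ 0.007  0.003 -1.   ] yang -1.7685509244393132 F [ 0.617  2.254 -2.018] T [ 0.332 -0.261  0.17 ] w 12.552154373803072 q [ 0.407  0.453  1.377 -0.     1.304  2.176]
t 9.7667 tcp [537.036 352.151 194.403] z [ 0.007  0.003 -1.   ] yang -1.7685948459490224 F [ 3.429  1.915 -3.453] T [ 0.48  -0.574  0.21 ] w 13.293412898273965 q [ 0.407  0.453  1.377 -0.     1.304  2.176]
```

View pics/sc6.png

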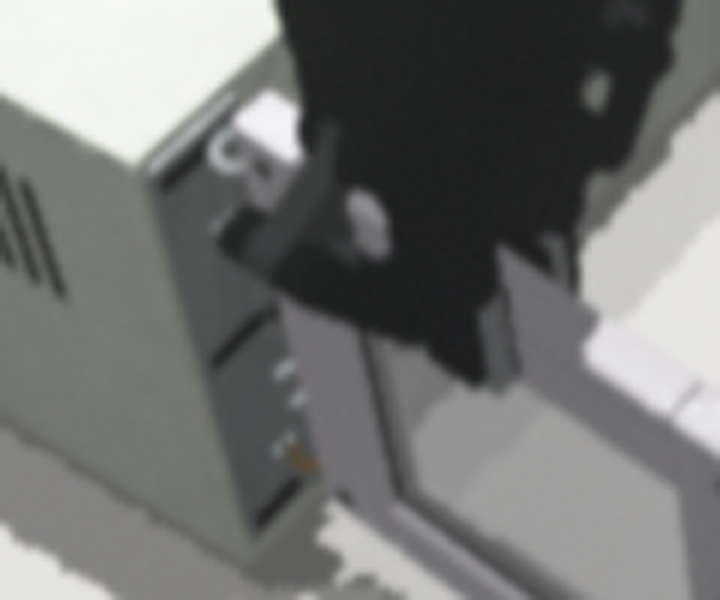

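View pics/tc6.png

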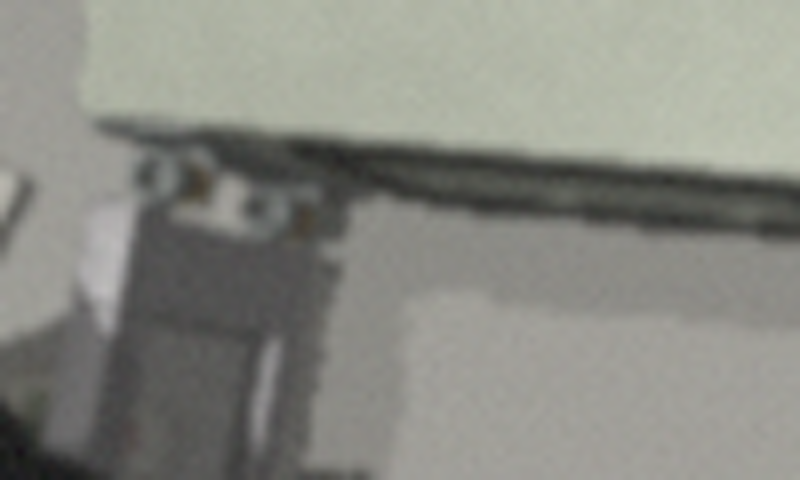

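Request:
play_rows:
  plan: "0.4 0.4 -1 -0.003 0.005 0 8;0 0 -2 0 0 0 8;0 0 -2 0 0 0 8"

```text
clock: 10.02
tcp_pos: [537.5, 352.7, 188.7]
tool_rot: [3.126, -0.31, 0.001]
force: [0.7, 2.1, -2.4]
gripper_width: 12.6
```

```bash
python3 -c "
from h import *
st()"
```

```text
t 10.0167 tcp [537.456 352.695 188.65 ] z [ 0.001 -0.001 -1.   ] yang -1.7686637403530923 F [ 0.746  2.089 -2.356] T [ 0.398 -0.438  0.181] w 12.57798082735629 q [ 0.408  0.463  1.377 -0.001  1.302  2.177]
```

Request:
play_rows:
  plan: "0 0.3 -2 0 0 0 8;0 0 -2 0 0 0 8;0 0 -1.5 0 0 0 8"

```text
clock: 10.27
tcp_pos: [537.5, 352.8, 181.9]
tool_rot: [3.125, -0.31, 0.001]
force: [1.7, 1.6, -1.7]
gripper_width: 13.2
```

```bash
python3 -c "
from h import *
st()"
```

```text
t 10.2667 tcp [537.481 352.827 181.852] z [ 0.    -0.001 -1.   ] yang -1.768750075296712 F [ 1.664  1.61  -1.748] T [ 0.395 -0.549  0.213] w 13.203835333989947 q [ 0.408  0.468  1.385 -0.001  1.289  2.177]
```

Request:
play_rows:
  plan: "0 0.3 -1 0 0 0 8;0 0 -0.8 0 0 0 8;0 0 -0.5 0 0 0 8"

```text
clock: 10.52
tcp_pos: [537.4, 353.1, 179.7]
tool_rot: [3.125, -0.31, 0.001]
force: [-0.7, 0.9, 2.4]
gripper_width: 13.1
```

```bash
python3 -c "
from h import *
st()"
```

```text
t 10.5167 tcp [537.356 353.093 179.728] z [ 0.    -0.001 -1.   ] yang -1.768827829613838 F [-0.674  0.866  2.365] T [ 0.195 -0.332  0.117] w 13.093093829638978 q [ 0.409  0.47   1.388 -0.001  1.284  2.178]
```

Request:
play_rows:
  plan: "0 0 -0.3 0 0 0 8;0 0 0 0 0 0 16;0 0 0 0 0 0 24;0 0 0 0 0 0 34;0 0 0 0 0 0 44;0 0 0 0 0 0 44"
  squeeze: 20

```text
clock: 11.02
tcp_pos: [536.1, 351.7, 179.7]
tool_rot: [3.122, -0.312, -0.003]
force: [-0.5, 0.3, -1.2]
gripper_width: 44.2
```

```bash
python3 look.py 7
```

```text
t 11.0167 tcp [536.084 351.749 179.745] z [-0.002 -0.004 -1.   ] yang -1.769773389582994 F [-0.535  0.314 -1.158] T [0.012 0.017 0.01 ] w 44.169270603142955 q [ 0.408  0.469  1.389 -0.002  1.287  2.179]
t 11.1167 tcp [536.132 351.818 179.747] z [-0.002 -0.003 -1.   ] yang -1.7697060937498652 F [0.369 0.83  0.301] T [ 0.045 -0.005 -0.011] w 44.342469699596336 q [ 0.408  0.469  1.389 -0.002  1.287  2.179]
```

View pics/sc7.png

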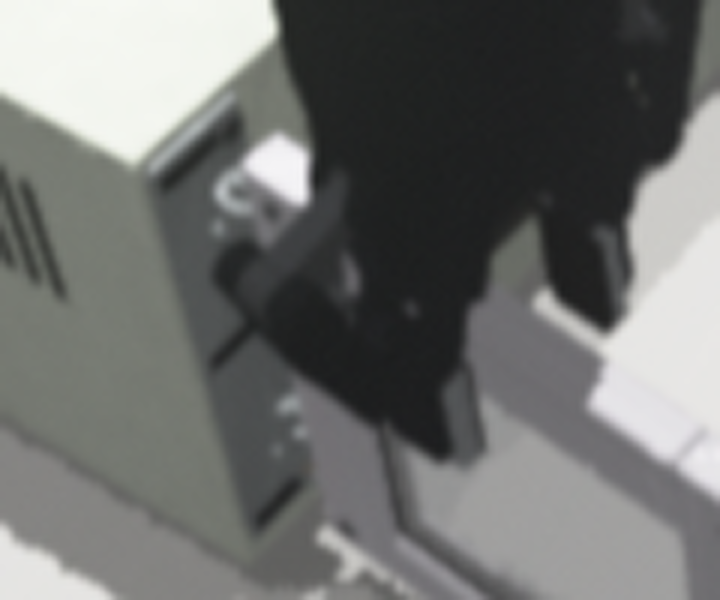

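View pics/t7.png

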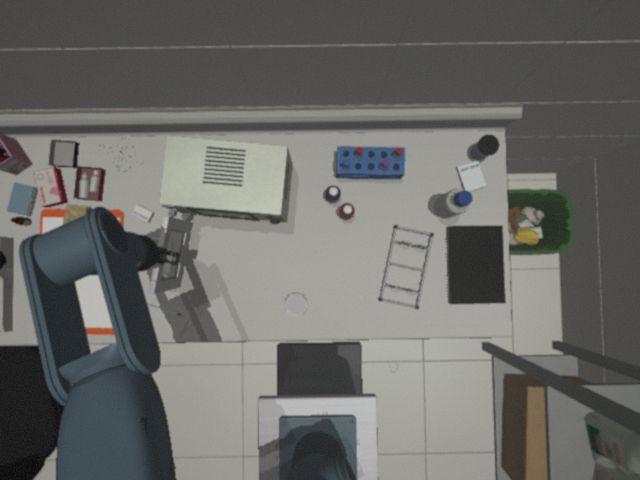

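Request:
play_rows:
  plan: "0 0 8 0.003 -0.002 0 44;0 0 15 0 0 0 44;0 0 20 0 0 0 44;0 0 15 0 0 0 44;0 0 5 0 0 0 30;-4 10 0 0 0 0 10;-8 20 0 0 0 0 0;-8 15 0 0 0 0 0;0 5 0 0 0 0 0;0 0 0 0 0 0 0"

```text
clock: 11.95
tcp_pos: [513.7, 404.1, 245.6]
tool_rot: [3.126, -0.316, -0.003]
force: [-0.6, 0.1, -0.3]
gripper_width: -0.0
```

```bash
python3 look.py 8
```

```text
t 11.95 tcp [513.746 404.096 245.588] z [-0.002  0.    -1.   ] yang -1.7720344301091453 F [-0.563  0.072 -0.258] T [ 0.015  0.024 -0.063] w -0.020603740660009574 q [0.496 0.447 1.261 0.001 1.436 2.267]
t 12.05 tcp [514.001 402.936 245.459] z [-0.003 -0.001 -1.   ] yang -1.7727713652894417 F [ 1.217  0.212 -0.016] T [-0.017 -0.014  0.03 ] w -0.12222403448829329 q [0.494 0.447 1.261 0.001 1.436 2.267]
```

View pics/s8.png

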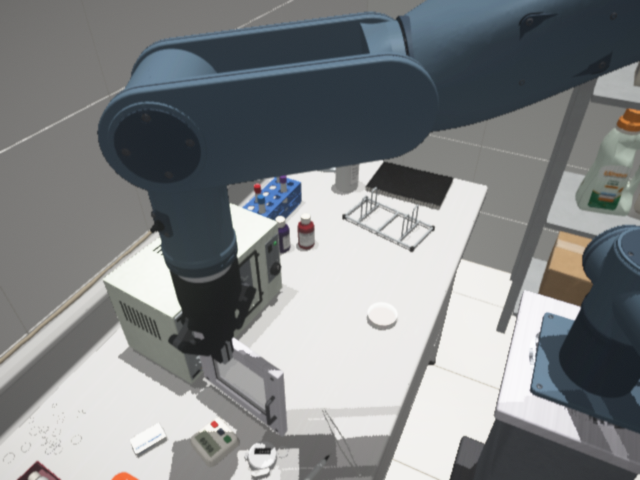

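View pics/t8.png

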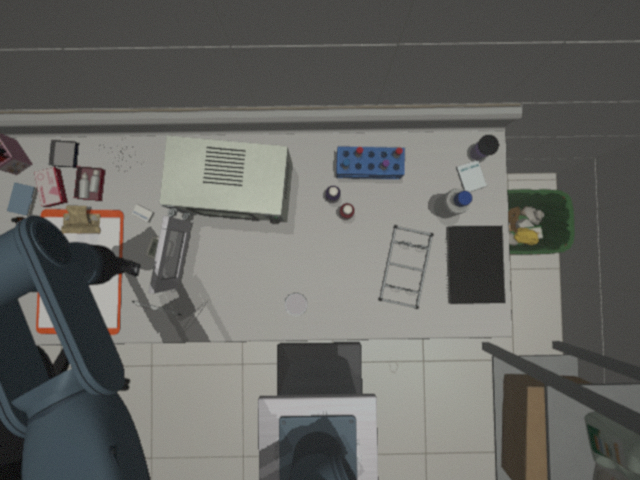

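Request:
play_rows:
  plan: "0 0 -12 0 0 0 0;0 0 -16 0 0 0 0;0 0 -16 0 0 0 0;0 0 -10 0 0 0 0;0 0 -4 0 0 0 0;0 0 0 0 0 0 0"

```text
clock: 12.55
tcp_pos: [516.2, 398.9, 184.5]
tool_rot: [3.122, -0.322, -0.003]
force: [-0.6, 0.1, 0.1]
gripper_width: 0.5
```

Run:
```python
from h import *
st()
A=np.array([633,333.]);r=130
j=np.array([np.cos(-1.77),np.sin(-1.77)]);w=np.array([-j[1],j[0]])
for k in np.arange(0,1.6701,0.1):
    f=2.94+k;n=np.array([-np.sin(f),np.cos(f)]);s=14.5*abs(n@j)+11*abs(n@w)
    print(round(k,2),A+r*np.array([np.cos(f),np.sin(f)])-(7+s)*n)
```

```text
t 12.55 tcp [516.204 398.936 184.505] z [-0.002 -0.003 -1.   ] yang -1.7761302427292025 F [-0.635  0.122  0.052] T [-0.007  0.011 -0.025] w 0.5052094619309907 q [ 0.488  0.484  1.352 -0.002  1.308  2.265]
0.0 [509.943 380.12 ]
0.1 [505.953 368.571]
0.2 [503.037 356.584]
0.3 [501.262 344.199]
0.4 [500.696 331.521]
0.5 [501.398 318.668]
0.6 [503.414 305.771]
0.7 [506.779 292.972]
0.8 [511.507 280.423]
0.9 [517.593 268.282]
1.0 [525.014 256.71 ]
1.1 [533.722 245.871]
1.2 [543.648 235.924]
1.3 [554.699 227.022]
1.4 [566.76  219.308]
1.5 [579.697 212.913]
1.6 [592.588 208.081]
```

Request:
play_rows:
  plan: "-2 -5 0 0 0 0 0;-3 -8 0 0 0 0 0;-3 -9 0 0 0 0 0;-3 -9 0 0 0 0 0;-2 -9 0 0 0 0 0;-2 -9 0 0 0 0 0;-1 -9 0 0 0 0 0;0 -9 0 0 0 0 0;0 -9 0 0 0 0 0;1 -9 0 0 0 0 0"

```text
clock: 13.38
tcp_pos: [500.8, 305.7, 188.9]
tool_rot: [-3.125, 0.322, -0.007]
force: [1.0, 0.0, -0.6]
gripper_width: 0.0
```

```bash
python3 look.py 9
```

```text
t 13.3833 tcp [500.777 305.744 188.891] z [ 0.004 -0.    -1.   ] yang -1.776072224639612 F [ 0.98   0.047 -0.551] T [ 0.072 -0.007  0.017] w 0.046421705281863755 q [ 0.359  0.364  1.53  -0.002  1.244  2.136]
t 13.4833 tcp [501.201 305.121 188.835] z [ 0.004 -0.001 -1.   ] yang -1.7776068137787926 F [-0.012  0.368  0.105] T [ 0.033 -0.017 -0.038] w -0.06582684670961854 q [ 0.358  0.364  1.529 -0.002  1.245  2.137]
```

View pics/t9.png

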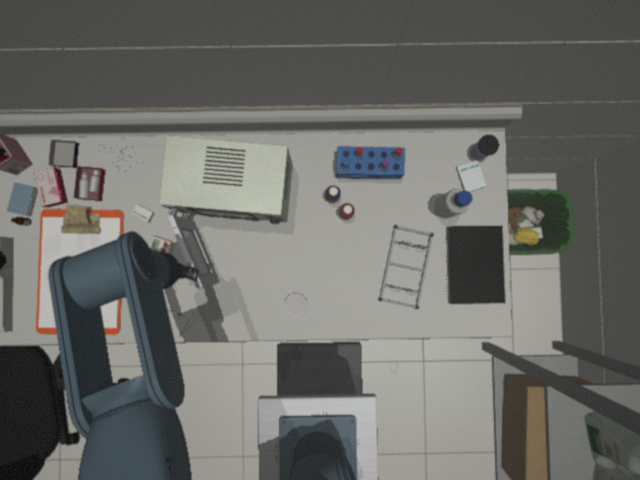

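View pics/s9.png

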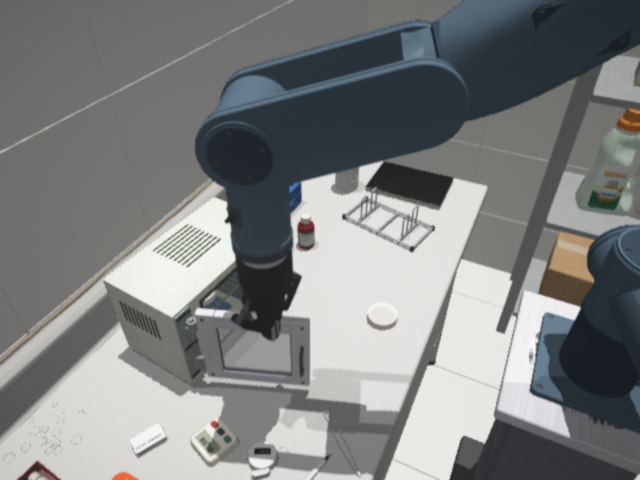

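Request:
play_rows:
  plan: "1 -7 -2 0 0 0 0;2 -9 -2 0 0 0 0;3 -9 0 0 0 0 0;4 -9 0 0 0 0 0;4 -8 0 0 0 0 0;5 -8 0 0 0 0 0;6 -7 0 0 0 0 0;6 -6 0 0 0 0 0;4 -4 0 0 0 0 0;0 0 0 0 0 0 0"

```text
clock: 14.32
tcp_pos: [541.0, 230.6, 183.8]
tool_rot: [3.125, -0.325, 0.007]
force: [0.1, -0.6, -0.1]
gripper_width: 0.2
```

```bash
python3 look.py 10
```

```text
t 14.3167 tcp [540.983 230.594 183.807] z [ 0.004 -0.    -1.   ] yang -1.778345286226396 F [ 0.09  -0.602 -0.129] T [-0.025  0.006 -0.04 ] w 0.22251466176465362 q [ 0.214  0.37   1.533 -0.001  1.234  1.993]
t 14.4167 tcp [540.078 231.435 183.734] z [ 0.004 -0.    -1.   ] yang -1.777843665678972 F [ 0.274 -0.65   0.329] T [-0.042  0.01  -0.021] w -0.13148919810341833 q [ 0.216  0.37   1.534 -0.001  1.234  1.994]
```

View pics/t10.png

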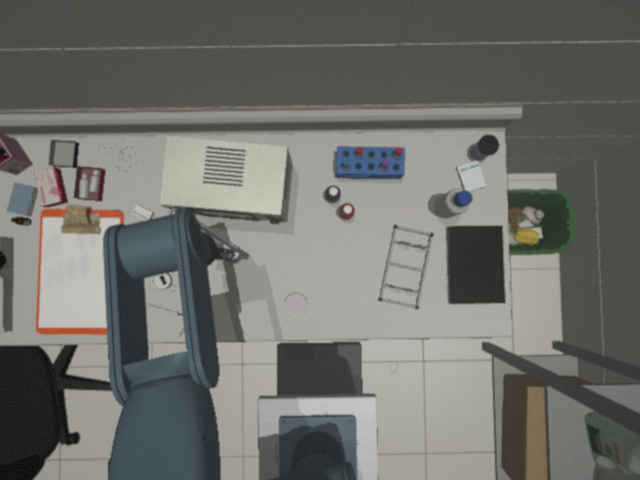

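Request:
play_rows:
  plan: "4 -3 0 0 0 0 0;5 -4 0 0 0 0 0;5 -3 0 0 0 0 0;5 -3 0 0 0 0 0;5 -3 0 0 0 0 0;5 -2 0 0 0 0 0;4 -2 0 0 0 0 0;3 -1 0 0 0 0 0;0 0 0 0 0 0 0"

```text
clock: 15.17
tcp_pos: [579.3, 209.7, 183.6]
tool_rot: [-3.125, 0.321, -0.005]
force: [-0.8, -0.4, -0.2]
gripper_width: -0.0
```

```bash
python3 look.py 11
```

```text
t 15.1667 tcp [579.254 209.667 183.605] z [ 0.003  0.    -1.   ] yang -1.7754901834368955 F [-0.779 -0.384 -0.245] T [0.042 0.016 0.021] w -0.009110106213207066 q [ 0.167  0.418  1.46  -0.     1.26   1.942]
t 15.2667 tcp [578.534 209.973 183.594] z [ 0.003  0.    -1.   ] yang -1.77523973258711 F [0.003 1.07  0.789] T [ 0.03  -0.072  0.033] w 0.10934843149970115 q [ 0.167  0.418  1.461 -0.     1.26   1.943]
```

View pics/t11.png

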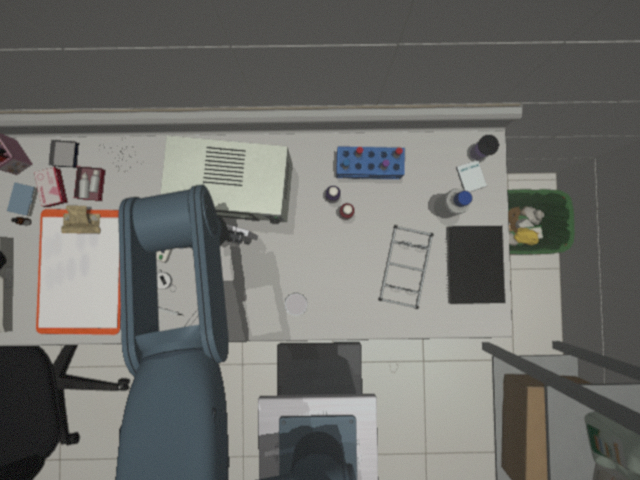

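Now the last degrees, slowly, watching force.

Request:
play_rows:
  plan: "2 -0.5 0 0 0 0 0;3 -1 0 0 0 0 0;3 -1 0 0 0 0 0;3 -1 0 0 0 0 0;2 -0.5 0 0 0 0 0;1 0 0 0 0 0 0"

```text
clock: 15.77
tcp_pos: [592.8, 206.2, 183.7]
tool_rot: [-3.125, 0.319, -0.003]
force: [-0.8, 0.1, 0.1]
gripper_width: 0.1
```

```bash
python3 -c "
from h import *
st()"
```

```text
t 15.7667 tcp [592.784 206.229 183.676] z [ 0.002  0.    -1.   ] yang -1.7740008494231487 F [-0.761  0.052  0.076] T [-0.07   0.047 -0.037] w 0.11740171157794564 q [ 0.157  0.439  1.427 -0.     1.274  1.931]
```

Request:
play_rows:
  plan: "1.5 0 0 0 0 0 0;1.5 0 0 0 0 0 0;1.5 0 0 0 0 0 0"

```text
clock: 16.02
tcp_pos: [597.7, 206.1, 183.6]
tool_rot: [-3.125, 0.319, -0.002]
force: [-0.3, 0.4, 0.1]
gripper_width: -0.2
```

```bash
python3 look.py 12
```

```text
t 16.0167 tcp [597.716 206.096 183.586] z [ 0.002  0.    -1.   ] yang -1.7742103639713587 F [-0.335  0.381  0.073] T [-0.048 -0.005 -0.002] w -0.16873191019628453 q [ 0.156  0.447  1.414 -0.     1.279  1.93 ]
t 16.1167 tcp [597.867 206.153 183.6  ] z [ 0.002  0.    -1.   ] yang -1.7741521462084602 F [-0.871 -0.502 -0.104] T [-0.038  0.069 -0.046] w -0.16161897114387322 q [0.156 0.447 1.414 0.    1.278 1.93 ]
```

View pics/s12.png

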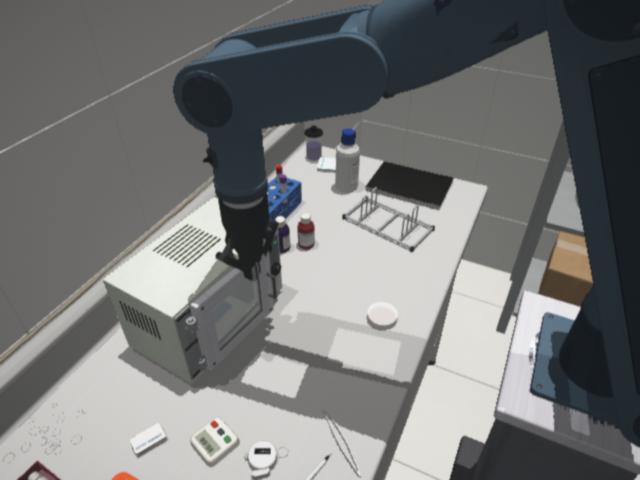

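View pics/tc12.png

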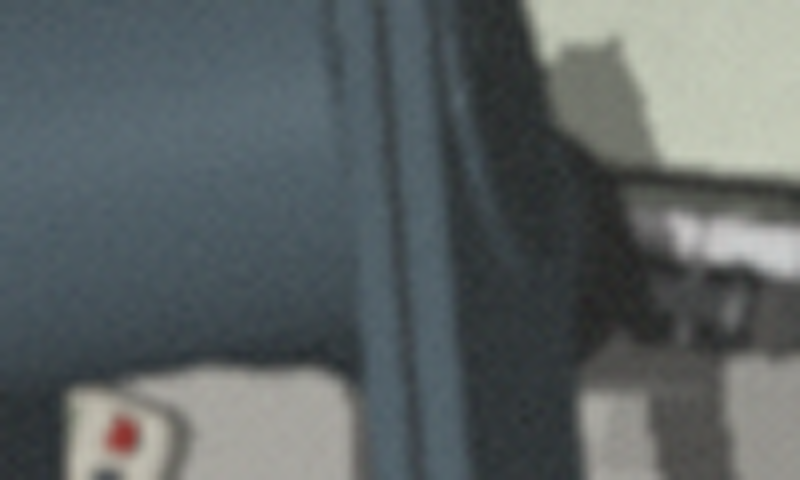

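Request:
play_rows:
  plan: "1 0 0 0 0 0 0;1 0 0 0 0 0 0;1 0 0 0 0 0 0"

```text
clock: 16.37
tcp_pos: [600.7, 206.2, 183.6]
tool_rot: [-3.125, 0.319, -0.002]
force: [-0.1, -0.0, 0.1]
gripper_width: -0.2
```

```bash
python3 -c "
from h import *
st()"
```

```text
t 16.3667 tcp [600.712 206.214 183.554] z [ 0.001  0.    -1.   ] yang -1.7739956776979173 F [-0.125 -0.036  0.11 ] T [-0.048 -0.014  0.009] w -0.17336432244597993 q [0.155 0.452 1.406 0.    1.282 1.929]
```

Request:
play_rows:
  plan: "1 0 0 0 0 0 0;1 0 0 0 0 0 0;1 0 0 0 0 0 0"

```text
clock: 16.62
tcp_pos: [603.8, 206.2, 183.5]
tool_rot: [-3.125, 0.318, -0.002]
force: [-3.3, -0.7, 0.2]
gripper_width: -0.3
```

```bash
python3 -c "
from h import *
st()"
```

```text
t 16.6167 tcp [603.824 206.226 183.541] z [ 0.001  0.    -1.   ] yang -1.7739025035549423 F [-3.33  -0.725  0.204] T [-0.034  0.571 -0.022] w -0.2692635942299276 q [ 0.155  0.458  1.398 -0.     1.285  1.929]
```

Request:
play_rows:
  plan: "0.8 0 0 0 0 0 0;0.5 0 0 0 0 0 0;0 0 0 0 0 0 0"

```text
clock: 16.87
tcp_pos: [603.7, 206.3, 183.6]
tool_rot: [3.125, -0.318, -0.004]
force: [-1.3, 0.4, 0.9]
gripper_width: -0.1
```

```bash
python3 -c "
from h import *
st()"
```

```text
t 16.8667 tcp [603.746 206.251 183.597] z [-0.002 -0.    -1.   ] yang -1.7736287950410072 F [-1.312  0.367  0.877] T [-0.089  0.202 -0.04 ] w -0.055416487198792136 q [0.155 0.46  1.395 0.    1.29  1.928]
```

Firm stop on the buffers. Retreat.

Request:
play_rows:
  plan: "-3 0 0 0 0 0 0;-6 0 0 0 0 0 0;-12 0 0 0 0 0 0;-20 0 0 0 0 0 0;-25 0 5 0 0 0 0;-30 0 15 0 0 0 0;-30 0 20 0 0 0 0;-30 0 20 0 0 0 0;-30 -20 20 0 0 0 0;-20 -20 10 0 0 0 0;0 0 0 0 0 0 0"

```text
clock: 17.78
tcp_pos: [388.8, 165.5, 272.8]
tool_rot: [-3.125, 0.316, -0.005]
force: [0.1, 1.1, 0.4]
gripper_width: -0.1
```

```bash
python3 look.py 13; python3 -c "
import cv2
a=cv2.imread('pics/s13.png')[180:400,90:310];cv2.imwrite('pics/e13.png',cv2.resize(a,None,fx=2.7,fy=2.7,interpolation=cv2.INTER_CUBIC))
a=cv2.imread('pics/t13.png')[125:240,150:310];cv2.imwrite('pics/f13.png',cv2.resize(a,None,fx=5,fy=5,interpolation=cv2.INTER_CUBIC))"
```

```text
t 17.7833 tcp [388.773 165.469 272.771] z [ 0.004  0.    -1.   ] yang -1.7724741638231318 F [0.1   1.091 0.397] T [ 0.06  -0.065  0.007] w -0.10160911319810838 q [ 0.137  0.002  1.768 -0.     1.368  1.91 ]
t 17.8833 tcp [391.479 166.806 271.713] z [ 0.004  0.002 -1.   ] yang -1.773738867849184 F [ 0.33  -0.236  0.021] T [-0.028  0.012 -0.006] w 0.13573430128437042 q [0.138 0.007 1.765 0.001 1.365 1.912]
```

View pics/e13.png

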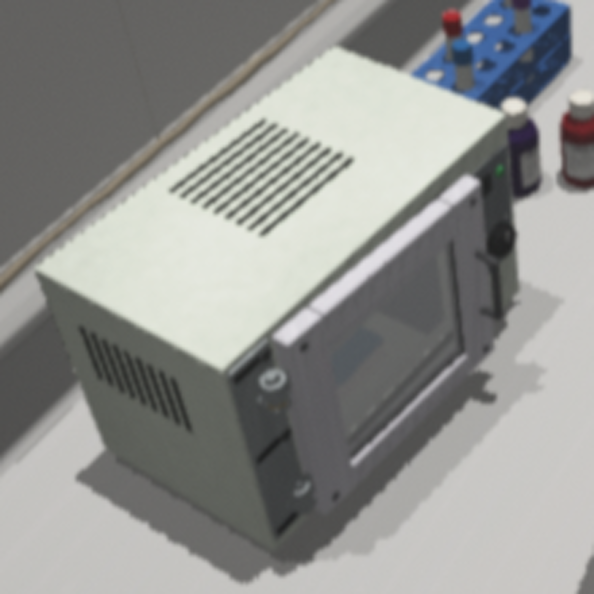

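View pics/f13.png

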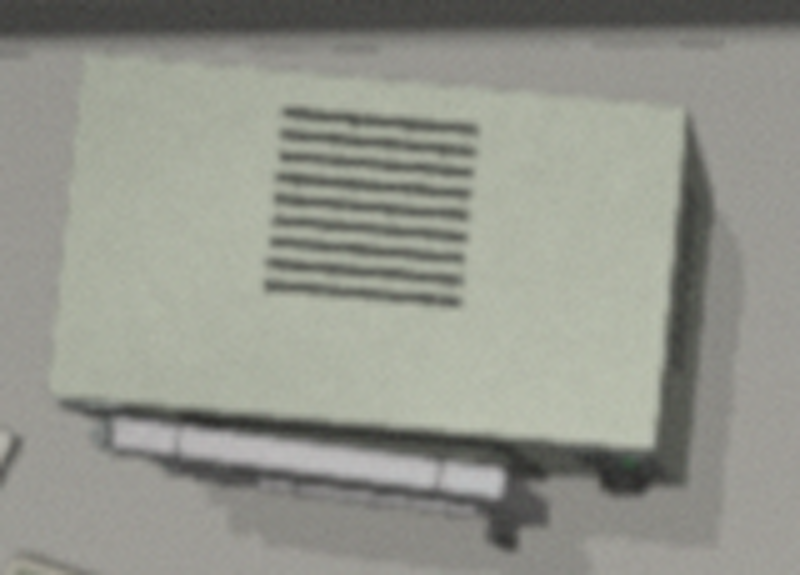

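View pics/t13.png

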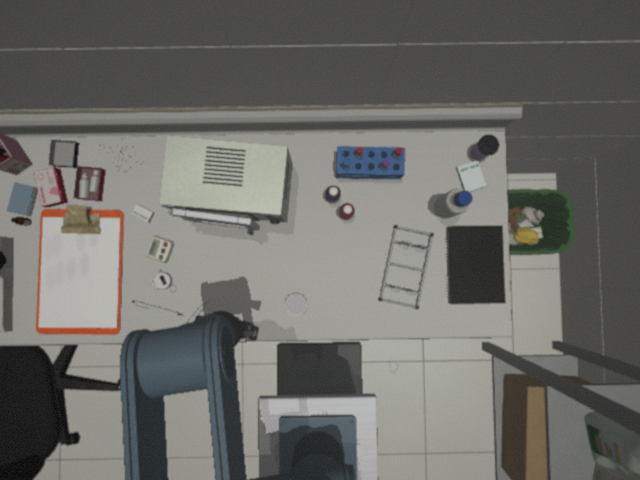

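```bash
cat > ang.py <<'E'
from h import *
import sys
f=sys.argv[1]
t=cv2.imread(f"pics/t{f}.png").astype(int)
m=np.zeros(t.shape[:2],np.uint8);r=t[200:235,165:262];m[200:235,165:262]=((r.min(2)>150)&(abs(r[...,1]-(r[...,0]))<14)&(r[...,0]>=r[...,1]-2))
n,l,s,c=cv2.connectedComponentsWithStats(m);i=1+np.argmax(s[1:,4]);print(s[i])
ys,xs=np.where(l==i);P=np.array([onz("top",x,y,195)[:2] for x,y in zip(xs,ys)])
# per-column centroid with intensity weights
pts=[]
g=t.mean(2)
for x in range(xs.min()+2,xs.max()-1):
    yy=ys[xs==x]; a,b=yy.min()-2,yy.max()+3; w=np.clip(g[a:b,x]-125,0,None); pts.append(onz("top",x,(w*np.arange(a,b)).sum()/w.sum(),195)[:2])
pts=np.array(pts)
for Q in (P,pts):
    vx,vy,x0,y0=cv2.fitLine(Q.astype(np.float32),cv2.DIST_L2,0,.01,.01).ravel();print("door yaw",np.arctan2(-vx*np.sign(vy),abs(vy)),"mid",x0,y0,len(Q))
# cabinet edges front/back via gradient in green
for rows,z in (((130,145),192),((198,220),192)):
    E=[]
    for x in range(175,272):
        d=np.diff(g[rows[0]:rows[1],x]); 
        k=np.argmax(d) if rows[0]<150 else np.argmin(d)
        E.append(onz("top",x,rows[0]+k+.5,z)[:2])
    vx,vy,_,_=cv2.fitLine(np.array(E,np.float32),cv2.DIST_HUBER,0,.01,.01).ravel();print("cab yaw",np.arctan2(-vx*np.sign(vy),abs(vy)))
E
python3 ang.py 13
```

```text
[173 209  78  15 370]
door yaw -0.14677593 mid 618.68634 230.27534 370
door yaw -0.14678043 mid 618.8444 231.25443 74
cab yaw 0.0009114305
cab yaw -0.10184928
```

Request:
play_rows:
  plan: "20 6 -10 0 0 0 0;30 8 -15 0 0 0 0;30 8 -20 0 0 0 0;30 8 -20 0 0 0 0;30 6 -15 0 0 0 0;20 4 -6 0 0 0 0;8 1 -2 0 0 0 0;0 0 0 0 0 0 0"

```text
clock: 18.55
tcp_pos: [571.6, 213.3, 172.2]
tool_rot: [-3.12, 0.32, -0.013]
force: [0.2, -0.4, -0.5]
gripper_width: 0.4
```

```bash
python3 -c "
from h import *
st()"
```

```text
t 18.55 tcp [571.574 213.317 172.234] z [ 0.009  0.004 -1.   ] yang -1.7751188179074102 F [ 0.152 -0.446 -0.46 ] T [-0.037  0.007  0.065] w 0.40565585952210176 q [0.173 0.414 1.496 0.003 1.222 1.947]
```

Request:
play_rows:
  plan: "4 -3 4 -0.004 0.008 0 0;5 -3 4 0 0 0 0;5 -2 2 0 0 0 0;4 0 0 0 0 0 0;2 0 0 0 0 0 0;0 0 0 0 0 0 0"

```text
clock: 19.05
tcp_pos: [591.4, 204.4, 184.8]
tool_rot: [3.125, -0.32, -0.0]
force: [0.2, -0.1, -0.0]
gripper_width: 0.1
```

```bash
python3 -c "
from h import *
st()"
```

```text
t 19.05 tcp [591.442 204.405 184.833] z [-0. -0. -1.] yang -1.7750266324247466 F [ 0.162 -0.072 -0.013] T [-0.02  -0.004  0.049] w 0.11932046854003336 q [ 0.155  0.436  1.429 -0.     1.277  1.93 ]
```

Request:
play_rows:
  plan: "1.5 0 0 0 0 0 0;1.5 0 0 0 0 0 0;1.5 0 0 0 0 0 0;1.5 0 0 0 0 0 0;1.5 0 0 0 0 0 0;1 0 0 0 0 0 0"

```text
clock: 19.55
tcp_pos: [599.9, 204.6, 186.7]
tool_rot: [-3.125, 0.32, -0.003]
force: [-0.0, 0.7, 0.4]
gripper_width: -0.0
```

```bash
python3 look.py 14; python3 ang.py 14; python3 -c "
import cv2
a=cv2.imread('pics/t14.png')[125:240,150:310];cv2.imwrite('pics/f14.png',cv2.resize(a,None,fx=5,fy=5,interpolation=cv2.INTER_CUBIC))"
```

```text
t 19.55 tcp [599.865 204.578 186.724] z [ 0.002  0.    -1.   ] yang -1.7747601146106387 F [-0.034  0.743  0.355] T [ 0.009  0.037 -0.025] w -0.015880121508607323 q [0.153 0.447 1.406 0.    1.286 1.928]
t 19.65 tcp [599.87  204.55  186.631] z [ 0.002  0.    -1.   ] yang -1.7748831295287208 F [ 0.352 -0.232  0.106] T [-0.017  0.015 -0.04 ] w 0.16061018368507746 q [0.153 0.447 1.406 0.    1.286 1.928]
[235 216  16   7  75]
door yaw -0.17010958 mid 611.81555 159.28607 75
door yaw -0.1392978 mid 611.77606 160.57874 12
cab yaw -0.00029261512
cab yaw -0.07595046
```

View pics/f14.png

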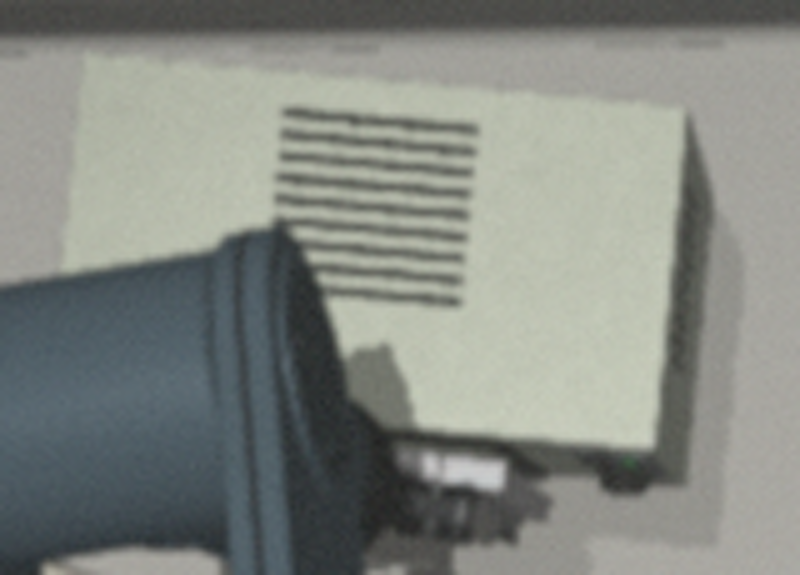

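Request:
play_rows:
  plan: "0.8 0 -0.5 0 0 0 0;0.8 0 -0.5 0 0 0 0;0.8 0 0 0 0 0 0;0.8 0 0 0 0 0 0;0.8 0 0 0 0 0 0"

```text
clock: 20.07
tcp_pos: [603.7, 204.6, 185.1]
tool_rot: [-3.125, 0.32, -0.0]
force: [-2.3, 0.6, 0.8]
gripper_width: 0.5
```

```bash
python3 -c "
from h import *
st()"
```

```text
t 20.0667 tcp [603.656 204.634 185.054] z [ 0.  0. -1.] yang -1.7745959517729055 F [-2.287  0.578  0.839] T [-0.055  0.449  0.014] w 0.5280279689830771 q [0.152 0.456 1.397 0.    1.289 1.927]
```

Request:
play_rows:
  plan: "1 0 0 0 0 0 0;1 0 0 0 0 0 0;1 0 0 0 0 0 0"

```text
clock: 20.32
tcp_pos: [603.8, 204.6, 185.1]
tool_rot: [3.124, -0.319, -0.01]
force: [-4.2, -0.7, 1.8]
gripper_width: -0.5
```

```bash
python3 look.py 15;python3 -c "
import cv2
a=cv2.imread('pics/s15.png')[180:400,90:310];cv2.imwrite('pics/e15.png',cv2.resize(a,None,fx=2.7,fy=2.7,interpolation=cv2.INTER_CUBIC))"
```

```text
t 20.3167 tcp [603.761 204.626 185.088] z [-0.007 -0.    -1.   ] yang -1.7741239061879974 F [-4.161 -0.664  1.763] T [-0.082  0.759 -0.032] w -0.5490519996650466 q [0.152 0.46  1.39  0.001 1.298 1.926]
t 20.4167 tcp [603.765 204.662 185.064] z [-0.007 -0.    -1.   ] yang -1.7741133696379554 F [-5.705 -0.652  3.561] T [-0.12   0.811  0.036] w 0.15326633591478578 q [0.152 0.46  1.39  0.001 1.298 1.926]
```

View pics/e15.png

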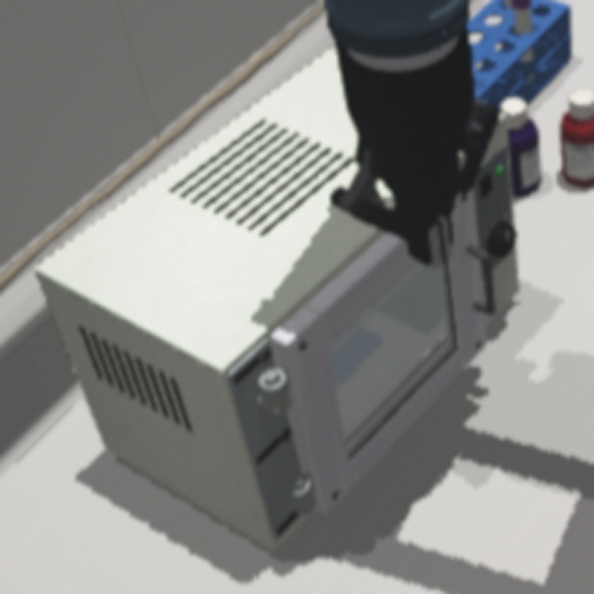

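Request:
play_rows:
  plan: "0 0 0 0 0.004 0 0;0 0 0 0 0 0 0;-0.5 0 0 0 0 0 0;-0.5 0 0 0 0 0 0;-0.5 0 0 0 0 0 0;-0.5 0 0 0 0 0 0;-1 0 0 0 0 0 0;-1 0 0 0 0 0 0;-1 0 0 0 0 0 0;-2 0 0 0 0 0 0;-2 0 0 0 0 0 0;-3 0 0 0 0 0 0"

```text
clock: 21.42
tcp_pos: [593.3, 204.6, 185.0]
tool_rot: [3.125, -0.32, -0.009]
force: [0.3, 1.0, -0.0]
gripper_width: 0.2
```

```bash
python3 look.py 16;python3 -c "
import cv2
a=cv2.imread('pics/s16.png')[180:400,90:310];cv2.imwrite('pics/e16.png',cv2.resize(a,None,fx=2.7,fy=2.7,interpolation=cv2.INTER_CUBIC))"
```

```text
t 21.4167 tcp [593.344 204.567 185.038] z [-0.006  0.    -1.   ] yang -1.7746957023210532 F [ 0.276  0.976 -0.049] T [-0.003 -0.046 -0.007] w 0.1558822667927723 q [0.154 0.442 1.418 0.001 1.287 1.928]
t 21.5167 tcp [592.899 204.664 185.066] z [-0.007  0.    -1.   ] yang -1.7744225916992369 F [-0.936 -0.321 -0.933] T [ 0.015 -0.079  0.023] w 0.19976740199735465 q [0.154 0.442 1.419 0.001 1.287 1.928]
```

View pics/e16.png

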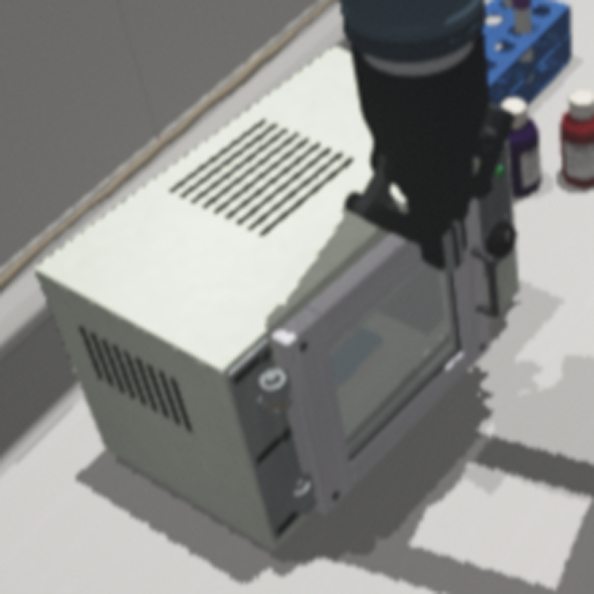

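```bash
cat > cmp.py <<'E'
import cv2,sys,numpy as np
T=cv2.imread('pics/s13.png',0).astype(np.float32)
t=T[282:300,262:278]
for n in sys.argv[1:]:
    I=cv2.imread(f'pics/s{n}.png',0).astype(np.float32)[270:312,250:290]
    r=cv2.matchTemplate(cv2.resize(I,None,fx=8,fy=8,interpolation=cv2.INTER_CUBIC),cv2.resize(t,None,fx=8,fy=8,interpolation=cv2.INTER_CUBIC),cv2.TM_CCOEFF_NORMED)
    _,v,_,p=cv2.minMaxLoc(r);print(n,v,(p[0]/8+250-262,p[1]/8+270-282))
E
python3 cmp.py 13 14 15 16
python3 -c "
from h import *
a=np.array([633,333.])
for o in (0,.02,.04):
    f=4.606-o;X=a+178*np.array([np.cos(f),np.sin(f)]);print(o,proj('side',[*X,85]))"
```

```text
13 0.9981325268745422 (0.0, 0.0)
14 0.9716262221336365 (-0.75, -0.375)
15 0.9471163153648376 (-2.875, -1.875)
16 0.9556689858436584 (-1.25, -0.75)
0 [262.1827105  288.77793067]
0.02 [263.64969538 289.48978787]
0.04 [265.09827737 290.22628359]
```

```bash
python3 look.py 17;sleep 0; python3 look.py 18; python3 look.py 19; python3 cmp.py 16 17 18 19
```

```text
t 21.5167 tcp [592.899 204.664 185.066] z [-0.007  0.    -1.   ] yang -1.7744225916992369 F [-0.936 -0.321 -0.933] T [ 0.015 -0.079  0.023] w 0.19976740199735465 q [0.154 0.442 1.419 0.001 1.287 1.928]
t 21.6167 tcp [593.389 204.598 185.151] z [-0.006  0.    -1.   ] yang -1.774573803726024 F [ 0.472 -0.359  0.106] T [ 0.024 -0.001 -0.015] w -0.01039291070688093 q [0.154 0.442 1.418 0.001 1.287 1.928]
t 21.6167 tcp [593.389 204.598 185.151] z [-0.006  0.    -1.   ] yang -1.774573803726024 F [ 0.472 -0.359  0.106] T [ 0.024 -0.001 -0.015] w -0.01039291070688093 q [0.154 0.442 1.418 0.001 1.287 1.928]
t 21.7167 tcp [593.565 204.582 185.086] z [-0.006  0.    -1.   ] yang -1.774700170662707 F [-0.076 -0.386 -0.561] T [0.029 0.037 0.077] w -0.1510726060865495 q [0.154 0.443 1.418 0.001 1.287 1.928]
t 21.7167 tcp [593.565 204.582 185.086] z [-0.006  0.    -1.   ] yang -1.774700170662707 F [-0.076 -0.386 -0.561] T [0.029 0.037 0.077] w -0.1510726060865495 q [0.154 0.443 1.418 0.001 1.287 1.928]
t 21.8167 tcp [593.585 204.582 185.029] z [-0.006  0.    -1.   ] yang -1.7746281994026503 F [ 0.042  1.285 -0.128] T [0.008 0.008 0.035] w 0.28755582966946114 q [0.154 0.443 1.418 0.001 1.287 1.928]
16 0.9556689858436584 (-1.25, -0.75)
17 0.9563372731208801 (-1.25, -0.75)
18 0.9558447599411011 (-1.25, -0.75)
19 0.9570703506469727 (-1.25, -0.75)
```

Request:
play_rows:
  plan: "1.5 0 0 0 0.006 0 0;2 0 0 0 0 0 0;1.5 0 0 0 0 0 0;1 0 0 0 0 0 0;0.7 0 0 0 0 0 0;0.7 0 0 0 0 0 0;0.7 0 0 0 0 0 0;0.6 0 0 0 0 0 0;0.6 0 0 0 0 0 0"

```text
clock: 22.57
tcp_pos: [603.7, 204.4, 184.7]
tool_rot: [3.124, -0.32, -0.022]
force: [-3.5, -0.6, 1.9]
gripper_width: -0.2
```

```bash
python3 look.py 20; python3 cmp.py 20
```

```text
t 22.5667 tcp [603.653 204.445 184.651] z [-0.014 -0.    -1.   ] yang -1.7748436259085845 F [-3.549 -0.614  1.936] T [-0.1    0.483 -0.05 ] w -0.1911210175120405 q [0.151 0.464 1.384 0.002 1.307 1.925]
t 22.6667 tcp [603.644 204.415 184.707] z [-0.014 -0.    -1.   ] yang -1.7748088213375672 F [-2.963 -1.363  0.8  ] T [-0.048  0.419  0.048] w 0.07049524033216227 q [0.151 0.464 1.384 0.002 1.307 1.925]
20 0.9481204748153687 (-2.875, -1.875)
```

Request:
play_rows:
  plan: "0 0 0 0 0 0 0;0 0 0 0 0 0 0;-0.2 0 0 0 0 0 0;-0.2 0 0 0 0 0 0;-0.2 0 0 0 0 0 0;-0.2 0 0 0 0 0 0;-0.2 0 0 0 0 0 0;-0.2 0 0 0 0 0 0;-0.2 0 0 0 0 0 0;-0.2 0 0 0 0 0 0;-0.2 0 0 0 0 0 0;-0.2 0 0 0 0 0 0"

```text
clock: 23.67
tcp_pos: [602.4, 204.5, 184.8]
tool_rot: [3.124, -0.32, -0.018]
force: [0.5, -0.5, -0.3]
gripper_width: 0.2
```

```bash
python3 look.py 21; python3 cmp.py 21
```

```text
t 23.6667 tcp [602.447 204.542 184.77 ] z [-0.012  0.    -1.   ] yang -1.7748786465615538 F [ 0.458 -0.5   -0.267] T [-0.027  0.001 -0.019] w 0.21566769171425187 q [0.151 0.461 1.39  0.002 1.303 1.926]
t 23.7667 tcp [602.436 204.515 184.792] z [-0.012  0.    -1.   ] yang -1.774927653462317 F [-0.138  0.249 -0.119] T [ 0.028 -0.008  0.061] w -0.034397932503242225 q [0.151 0.461 1.39  0.002 1.303 1.926]
21 0.9406725764274597 (-2.375, -1.625)
```

Request:
play_rows:
  plan: "-0.2 0 0 0 0 0 0;-0.2 0 0 0 0 0 0;-0.3 0 0 0 0 0 0;-0.3 0 0 0 0 0 0;-0.4 0 0 0 0 0 0;-0.5 0 0 0 0 0 0;-0.7 0 0 0 0 0 0;-1 0 0 0 0 0 0;-1 0 0 0 0 0 0"

```text
clock: 24.52
tcp_pos: [597.6, 204.5, 184.8]
tool_rot: [3.124, -0.32, -0.018]
force: [0.3, 0.2, -1.5]
gripper_width: 0.3
```

```bash
python3 look.py 22; python3 cmp.py 22
```

```text
t 24.5167 tcp [597.648 204.46  184.806] z [-0.011  0.    -1.   ] yang -1.7749179925884335 F [ 0.334  0.204 -1.492] T [ 0.036  0.001 -0.02 ] w 0.2732925825103203 q [0.152 0.453 1.403 0.002 1.297 1.927]
t 24.6167 tcp [597.559 204.516 184.891] z [-0.011  0.    -1.   ] yang -1.7748996119099476 F [ 0.083 -0.246  0.601] T [-0.015  0.013 -0.004] w -0.290734878593101 q [0.152 0.452 1.403 0.002 1.298 1.927]
22 0.9461800456047058 (-1.875, -1.125)
```

Request:
play_rows:
  plan: "-1 0 0 0 0 0 0;-2 0 0 0 -0.01 0 0;-3 0 0 0 0 0 0;-5 0 0 0 0 0 0;-8 0 0 0 0 0 0;-15 0 0 0 0 0 0;-25 0 5 0 0 0 0;-30 0 10 0 0 0 0;-30 0 15 0 0 0 0;-30 -10 15 0 0 0 0;-20 -15 10 0 0 0 0;0 0 0 0 0 0 0"

```text
clock: 25.62
tcp_pos: [414.7, 178.3, 238.5]
tool_rot: [3.124, -0.318, -0.008]
force: [0.2, -0.2, -0.3]
gripper_width: -0.1
```

```bash
python3 look.py 23; python3 look.py 24; python3 cmp.py 13 22 23 24; python3 ang.py 24
```

```text
t 25.6167 tcp [414.701 178.347 238.502] z [-0.005 -0.001 -1.   ] yang -1.7737225843536695 F [ 0.171 -0.191 -0.284] T [ 0.06  -0.012 -0.041] w -0.05408404238619943 q [0.158 0.087 1.763 0.    1.297 1.932]
t 25.7167 tcp [417.597 179.366 237.587] z [-0.004  0.001 -1.   ] yang -1.7748472871616539 F [ 0.091  0.346 -0.367] T [-0.019 -0.025 -0.028] w 0.16289956325229552 q [0.158 0.093 1.759 0.001 1.293 1.933]
t 25.7167 tcp [417.597 179.366 237.587] z [-0.004  0.001 -1.   ] yang -1.7748472871616539 F [ 0.091  0.346 -0.367] T [-0.019 -0.025 -0.028] w 0.16289956325229552 q [0.158 0.093 1.759 0.001 1.293 1.933]
t 25.8167 tcp [418.885 179.511 236.693] z [-0.005  0.    -1.   ] yang -1.7748725743173668 F [ 0.129 -1.36   0.355] T [-0.055 -0.026 -0.021] w 0.30422233430069273 q [0.158 0.097 1.757 0.001 1.293 1.933]
13 0.9981325268745422 (0.0, 0.0)
22 0.9461800456047058 (-1.875, -1.125)
23 0.9459671378135681 (-1.875, -1.125)
24 0.9460112452507019 (-1.875, -1.125)
[173 209  78  13 372]
door yaw -0.11870273 mid 621.6749 230.69008 372
door yaw -0.11901327 mid 621.76447 231.24135 74
cab yaw 0.0018536608
cab yaw -0.10100945
```

```bash
python3 -c "
from h import *
print(proj('side',[633,333,171]),proj('side',[633,333,71]))
a=cv2.imread('pics/s24.png');cv2.imwrite('pics/sz24.png',cv2.resize(a[300:390,160:280],None,fx=6,fy=6,interpolation=cv2.INTER_CUBIC))"
```

```text
[190.26400439 320.00118581] [200.13479448 358.26190358]
```

View pics/sz24.png

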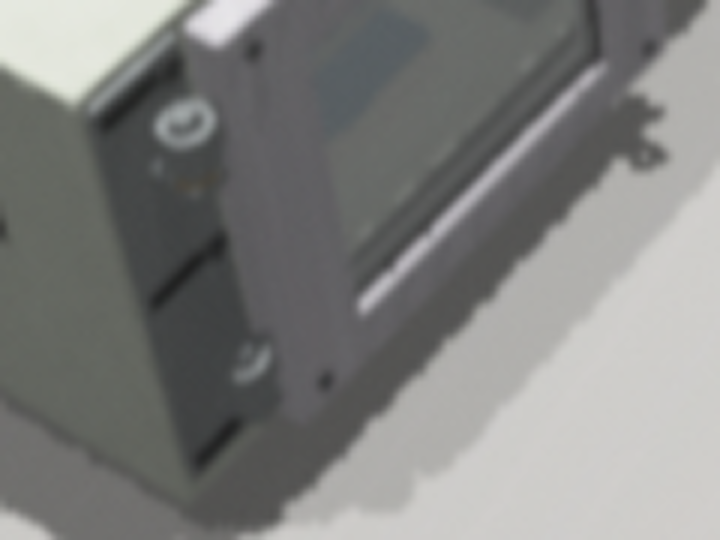

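View pics/s24.png

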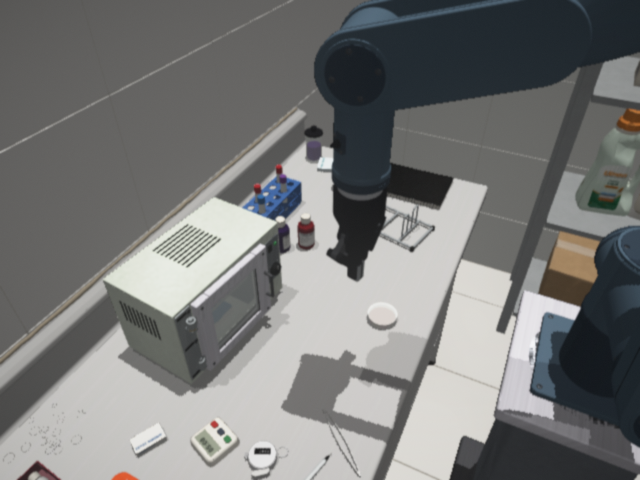

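```bash
python3 -c "
from station import *
print(sign_off())"
```

```text
the job is handed in; nothing more can be done
None
```

The door hangs on both hinge pins and is shut, and I handed the job in at about 26 s. The sign-off gave no verdict.

- **Lift and hang:** I gripped the door by its top member, lifted it out of the rack and carried it upright to the pins. The knuckles touched the pin tips at the expected height. Small sideways moves let both knuckles slip over, and I lowered them until I felt the shoulders. I then opened the fingers and backed off.
- **Shutting:** I swung the door shut with the closed fingertips. After the first push it sprang back about 0.04 rad open, too close to the 0.045 limit. I pushed it onto the buffers twice more; after the last push I backed off very slowly.

**Last checks:**
- **Home on the pins:** the upper knuckle's top ring appears at (190.3, 319.8) px in the side view. A fully seated knuckle is predicted at (190.3, 320.0). The orange shoulder rings are almost fully covered. The lower knuckle I judged by eye only.
- **Shut:** door yaw is −0.119 rad against about −0.105 rad for the cabinet, so it stands roughly 0.01 to 0.02 rad open. This reading is only good to about 0.01 rad.
- **At rest:** there was no movement between the last pictures, and the arm is clear of everything.
- **Forces:** I saw at most about 8 N, on the pins, while lowering the door, and about 6 N on the buffers. These are readings between moves, not a continuous record.
- **Bottles and petri dish:** by eye they stand where they were; I did not measure this.
- **Disagreement:** the two cameras differed by up to about 8 mm in y around the pins, so I relied on differences within one picture and on touch.

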